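# Load the wax drilling jig and fit its guide plate

## Task

Load the drilling jig: lay one blue wax disc flat in each of its two round nests, then lift the guide plate by its orange grip and lower it gently over the two brass pins, without letting it drop, until it rests flush on the jig's ledges. Leave the third blue disc, the green disc and everything else on the bench where they lie.

Things in the scene. Friction and masses are not known exactly. Their poses are not given: they have to be found in the camera images.
- jig: drilling jig fixed to the bench, 84 mm (its x) by 180 mm (its y). Between y = -50 and +50 mm a grey bed, top 14 mm high, with two round nests; at each end a dark steel ledge 84 by 40 mm, top 28 mm high, with one upright brass pin. Origin at the centre of its underside, z up. It is the same after half a turn
- nest0 (a point): centre of the floor of one nest, at (0, +26, 6) mm in the jig's frame; the nest is round, 37 mm in diameter with a slightly bevelled rim, 8 mm deep, so a seated disc stands 10 mm out of it and 4 mm below the ledges
- nest1 (a point): centre of the floor of the other nest, at (0, -26, 6) mm in the jig's frame, otherwise the same
- pin0 (a point): tip of the brass pin at (0, +70, 55) mm in the jig's frame; the pin is 10 mm in diameter, stands 27 mm above its ledge, the last 7 mm tapering to 4 mm
- pin1 (a point): tip of the other pin, at (0, -70, 55) mm in the jig's frame, otherwise the same
- plate: loose aluminium plate, 70 (x) by 176 (y) by 8 mm, about 0.3 kg, flat on the bench; origin at the centre of its underside. Holes of 12 mm for the pins at y = +70 and -70 mm, drill holes of 10 mm at y = +26 and -26 mm. On its top centre an orange grip, 16 mm (x) by 28 mm (y), from 8 to 44 mm above the underside. Fits either way round; seated, its underside is 28 mm above the bench
- mat: cork mat fixed to the bench, 190 by 190 mm, 3 mm thick; origin at the centre of its underside. Three blue discs and one green lie on it, at least 65 mm apart centre to centre
- blue0_center (a point): blue carving-wax blank, a plain solid disc 32 mm in diameter and 18 mm high, lying flat on the cork mat; the point is its centre, 9 mm above its underside
- blue1_center (a point): blue carving-wax blank, a plain solid disc 32 mm in diameter and 18 mm high, lying flat on the cork mat; the point is its centre, 9 mm above its underside
- blue2_center (a point): blue carving-wax blank, a plain solid disc 32 mm in diameter and 18 mm high, lying flat on the cork mat; the point is its centre, 9 mm above its underside
- green_center (a point): dark green carving-wax blank, a plain solid disc 32 mm in diameter and 18 mm high, lying flat on the cork mat; the point is its centre, 9 mm above its underside; not to be used
- waxblock: bystander: dark green wax block 70 x 40 x 28 mm; origin at the centre of its underside
- waxbar: bystander: blue wax bar 95 x 28 x 22 mm; origin at the centre of its underside
- brush: bystander: brass brush, 200 mm along its y, 22 mm wide, 28 mm high; origin at the centre of its underside
- graver: bystander: graver with dark wooden handle, 185 mm along its y, 22 mm wide, 20 mm high; origin near its middle, on the bench
- tin: bystander: round aluminium tin, 60 mm in diameter, 24 mm high; origin at the centre of its underside
Things that resemble listed ones, but are neither listed nor needed, are in the scene too. Leave any pink look-alike of the part that bears blue1_center alone. Leave any white look-alike of the part that bears blue0_center alone.

How it is judged (in metres and radians):
On the way, in this order (a step that is already met when the one before it is completed fails the run):
1. a blue disc lies in each of the two nests (((horizontal distance between blue0_center and nest0 below 0.006 m and z of blue0_center in the frame of jig between 0.0125 and 0.021 m) or (horizontal distance between blue1_center and nest0 below 0.006 m and z of blue1_center in the frame of jig between 0.0125 and 0.021 m) or (horizontal distance between blue2_center and nest0 below 0.006 m and z of blue2_center in the frame of jig between 0.0125 and 0.021 m)) and ((horizontal distance between blue0_center and nest1 below 0.006 m and z of blue0_center in the frame of jig between 0.0125 and 0.021 m) or (horizontal distance between blue1_center and nest1 below 0.006 m and z of blue1_center in the frame of jig between 0.0125 and 0.021 m) or (horizontal distance between blue2_center and nest1 below 0.006 m and z of blue2_center in the frame of jig between 0.0125 and 0.021 m))), for 0.2 s.
2. the guide plate rests flush on the ledges, over both pins (horizontal distance between plate and jig below 0.003 m and z of plate in the frame of jig between 0.0265 and 0.03 m and angle between the z axis of plate and the z axis of jig, either way round below 0.03 rad and angle between the y axis of plate and the y axis of jig, either way round below 0.05 rad and angle between plate's own z axis and vertical below 0.1 rad), for 0.2 s.
At the end, for the whole second after the job is handed in: A blue disc in each nest (within 4 mm of its axis, centre 12.5 to 17.5 mm up); plate over both pins, within 3 mm and 0.05 rad of the jig, underside 26.5 to 30 mm up, level within 0.03 rad, slower than 0.02 m/s; the unused blue disc within 30 mm of where it lay (all of step 2 and ((horizontal distance between blue0_center and nest0 below 0.004 m and z of blue0_center in the frame of jig between 0.0125 and 0.0175 m) or (horizontal distance between blue1_center and nest0 below 0.004 m and z of blue1_center in the frame of jig between 0.0125 and 0.0175 m) or (horizontal distance between blue2_center and nest0 below 0.004 m and z of blue2_center in the frame of jig between 0.0125 and 0.0175 m)) and ((horizontal distance between blue0_center and nest1 below 0.004 m and z of blue0_center in the frame of jig between 0.0125 and 0.0175 m) or (horizontal distance between blue1_center and nest1 below 0.004 m and z of blue1_center in the frame of jig between 0.0125 and 0.0175 m) or (horizontal distance between blue2_center and nest1 below 0.004 m and z of blue2_center in the frame of jig between 0.0125 and 0.0175 m)) and linear speed of plate below 0.02 m/s and ((horizontal distance between blue0_center and nest0 below 0.004 m and z of blue0_center in the frame of jig between 0.0125 and 0.0175 m) or (horizontal distance between blue0_center and nest1 below 0.004 m and z of blue0_center in the frame of jig between 0.0125 and 0.0175 m) or distance of blue0_center from where it was at the start of the episode below 0.03 m) and ((horizontal distance between blue1_center and nest0 below 0.004 m and z of blue1_center in the frame of jig between 0.0125 and 0.0175 m) or (horizontal distance between blue1_center and nest1 below 0.004 m and z of blue1_center in the frame of jig between 0.0125 and 0.0175 m) or distance of blue1_center from where it was at the start of the episode below 0.03 m) and ((horizontal distance between blue2_center and nest0 below 0.004 m and z of blue2_center in the frame of jig between 0.0125 and 0.0175 m) or (horizontal distance between blue2_center and nest1 below 0.004 m and z of blue2_center in the frame of jig between 0.0125 and 0.0175 m) or distance of blue2_center from where it was at the start of the episode below 0.03 m)); the robot touches nothing.
It fails at once if the guide plate is dropped onto the jig (faster than 0.5 m/s within 80 mm above the bench over the jig) (horizontal distance between plate and jig below 0.04 m and z of plate in the frame of jig below 0.08 m and linear speed of plate above 0.5 m/s).
It fails at once if the green disc is moved by more than 40 mm (distance of green_center from where it was at the start of the episode above 0.04 m).
It fails at once if the wax block, wax bar, brush, graver or tin is moved by more than 40 mm (distance of any of waxblock, waxbar, brush, graver, tin from where it was at the start of the episode above 0.04 m).
It also fails if it takes over 70 s, if anything falls off the work surface, if the arm or the gripper's body presses on something with over 40 N, if the wrist force passes 120 N, or if a joint passes its speed limit or range.

## Robot

A 7-joint arm with a two-finger parallel gripper is mounted at the origin on the work surface. World frame = base frame: x ahead of the robot, y to its left, z up, the work surface at z = 0. Lengths are in mm, angles in rad, forces in N, time in s.
With the tool pointing down it reaches from about 400 to 900 mm from the base axis. Payload 5.5 kg.
Tool frame: the origin (TCP) lies between the finger pads; the fingertips stand robot.tcp_to_tips ahead of it and the grasp point (between the pads) lies 3 mm ahead of it (robot.tcp_to_tips is the distance from the TCP to the fingertips, in mm); z points along the fingers, y is the line along which they close (so a half turn about z gives the same grasp; the last joint's range is limited). The gripper opens to 92 mm and grips with 3 to 60 N. Pads are 19 mm wide; open, the fingers measure 130 mm over their backs; the gripper's body (75 mm by 190 mm) begins 47 mm behind the grasp point.
Start: joints at [-0.929, 0.501, -0.427, 1.55, 0.221, 1.138, -0.21], TCP at [240.337, 603.935, 227.829] pointing down, gripper open.
Joint ranges: [-2.88, 2.88], [-0.31, 2.03], [-1.54, 1.56], [0.2, 2.42], [-1.41, 4.55], [0.19, 2.02], [-2.57, 2.57]. Speed limits (rad/s): [2.57, 2.57, 3.14, 3.14, 3.14, 3.14, 3.14].

## Interface

Orientations are given as a rotation vector (axis times angle).
In Python, from rig import robot, viewer, ticket gives the robot as it stands.
- The arm moves only by the tool servo_tool, never from a script. Its argument "rows" is text: rows parted by semicolons, each of 7 numbers parted by spaces: the shift along the tool's x, y, z scaled (see below), then the turn, a rotation vector about the tool's x, y, z scaled (see below), then the opening, from -1 (shut) to 1 (fully open). In form: tx ty tz rx ry rz grip; .... A call has 1 to 20 rows; each row is the pose to reach, as a shift and turn from the pose commanded when the call began, along the tool's axes at that moment, turning the shorter way round; what a row does not reach only later rows make up. The controller multiplies each number of a shift by 800 mm and each number of a turn by 180 degrees. A row lasts 1/12 s, in which the tool goes at most 41.7 mm and 7.16 degrees, less where a joint would pass 70% of its speed; a pose out of reach is approached as far as the arm can. A call with a number of a shift or a turn outside -1 to 1 is refused whole. A call with a gripper value outside its range is refused whole. The fingers move at their own pace and stop on an object; "grip_force" is the grip in N (left out, the last holds). Time passes only in rows, so rows that repeat a pose let the fingers close. It gives the time, the measured TCP pose, the force, the opening and the grip force at its end, in the units of the state.
- robot.get_obs(): the state, without advancing time (a new reading comes with each control period).
- viewer.read_camera(name): name is "scene" or "side" or "wrist"; returns (picture, depth): 480x640x3 uint8, red, green, blue; 480x640 float32, mm along the optical axis (not along the pixel's ray), 0 where there is no reading.
- viewer.camera_model(name): a dict with "camera_matrix" (3x3 intrinsics, pixels), "rvec" (rotation vector, rad) and "tvec" (3), from world to camera coordinates, as OpenCV has them. Camera axes: x right, y down, z forward; pixel columns grow to the right and rows downward; lengths in mm; the calibration is good to about 2 mm. The wrist camera is an equidistant fisheye: a pixel r from the principal point sees the ray r / f radians off the axis. A picture is of the moment at which its call begins: read the wrist's pose just before it. camera_model takes no time and is no camera call; for the wrist camera it gives the pose at the moment of the call.
- ticket.finish_job(): hands the job in; it is judged then, once.
The state is a dict: "time": time; "joint_positions": joint angles; "qvel": joint speeds; "joint_torque": joint torques, N m; "position": TCP position; "tcp_rot": TCP orientation; "ft_force": force on the tool from outside, world axes, zero at the start; "wrist_torque": the same for the moment, N m; "grip_width": finger opening in mm; "finger_force": force on a finger pad.
Only numpy, scipy, OpenCV 4.12 (cv2) and the standard library are available. Lean on these libraries where they do the work, as an engineer would, in place of code of your own. Each camera call takes 0.05 s, during which the arm holds its last target. There are 200 camera calls.

## Working session

There is one attempt and no reset: what is moved stays moved. The work goes in short steps, Python scripts to look and compute and a tool call to move; the robot and the scene stay as the last step left them, time stands still between calls to the robot, and variables do not carry over. Pictures are saved under pics/ and viewed, at most 10 in all, crops included, and the job is handed in when it is done.

Besides the shell and the picture viewer there is one more tool, called after "Emit:" in YAML: its name, and indented under it one key for each argument. servo_tool: Moves the arm, as the interface text tells. Its arguments: {"type":"object","properties":{"rows":{"type":"string"},"grip_force":{"type":"number"}},"required":["rows"]}

```bash
mkdir -p pics
python3 - <<'E'
from rig import robot, viewer
import cv2,numpy as np
o=robot.get_obs();print(o);print({k:getattr(robot,k) for k in dir(robot) if k[0]!='_' and not callable(getattr(robot,k))})
for n in("scene","side"):
    m=viewer.camera_model(n);p,d=viewer.read_camera(n)
    cv2.imwrite(f"pics/{n}0.png",p[...,::-1]);np.savez(f"{n}0.npz",p=p,d=d,K=m["camera_matrix"],r=m["rvec"],t=m["tvec"])
    print(m)
E
```

```text
{'time': 0.0, 'joint_positions': array([-0.92883977,  0.50188469, -0.42680165,  1.55148124,  0.22080381,
        1.13828671, -0.2102898 ]), 'qvel': array([-7.40378525e-04, -3.53680014e-04, -6.00249434e-05, -2.76872451e-04,
        2.52508870e-04, -1.02464524e-03,  1.56193941e-03]), 'joint_torque': array([ 3.51094841e-04, -5.66595519e+01, -5.81548691e+00, -2.79104304e+01,
       -6.86370372e-02,  3.11184302e-02,  1.90314454e-04]), 'position': array([240.11559739, 603.2512    , 226.74317739]), 'tcp_rot': array([-5.91187807e-01, -3.08500530e+00,  3.05950999e-03]), 'ft_force': array([ 0.41670277,  0.05930647, -0.37114938]), 'wrist_torque': array([ 0.06853778,  0.02289042, -0.0098349 ]), 'finger_force': 0.0, 'grip_width': 91.39957639477824}
{'tcp_to_tips': 22.0}
{'camera_matrix': array([[531.17002428,   0.        , 322.19301384],
       [  0.        , 531.17002428, 238.65265093],
       [  0.        ,   0.        ,   1.        ]]), 'rvec': array([ 0.7076302 ,  2.57658363, -1.15403468]), 'tvec': array([ 507.32649671, -149.65658384, 1537.76832383])}
{'camera_matrix': array([[572.76914814,   0.        , 322.71340911],
       [  0.        , 572.76914814, 234.91193469],
       [  0.        ,   0.        ,   1.        ]]), 'rvec': array([ 2.20007756, -0.91859005,  0.3951301 ]), 'tvec': array([-432.75754089,  317.72147525,  934.02856673])}
```

View pics/scene0.png

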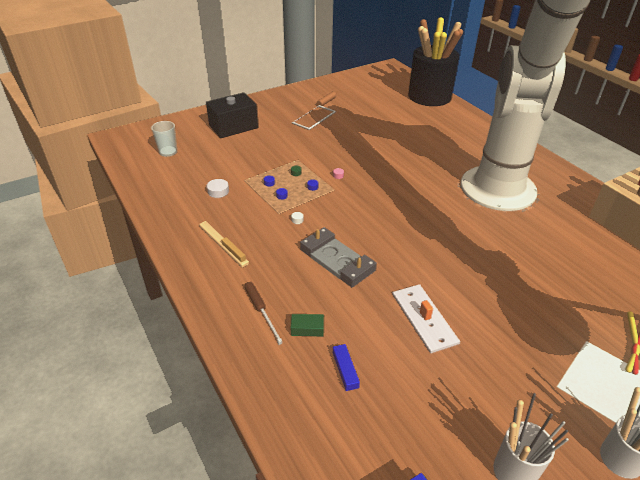

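View pics/side0.png

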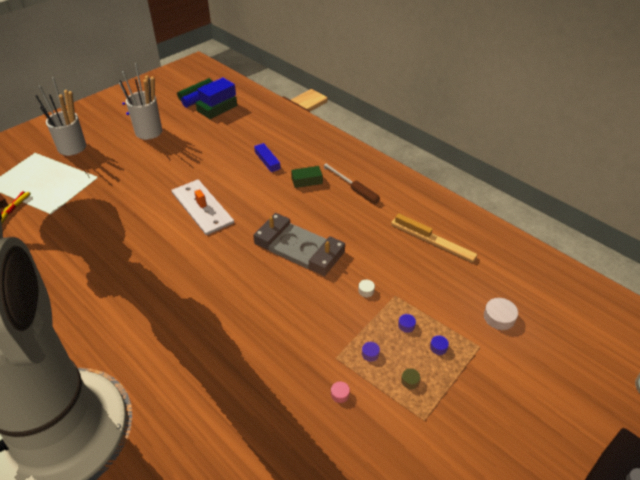

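The scene view shows the mat around (290,185). The blue discs are at (269,181), (313,185) and (282,194), green at (296,170), and the pink (338,173) and white (297,217) look-alikes lie off the mat. The jig is at (338,256) and the plate at (426,318) with its orange grip at (427,310). In the side view the blue discs are at (407,322), (371,351), (439,345), the jig at (299,243) and the plate at (202,205).

```bash
cat > h.py <<'E'
import cv2,numpy as np
def load(n):
    z=np.load(n);return z['p'],z['d'],z['K'],z['r'],z['t']
def cloud(d,K,r,t):
    R=cv2.Rodrigues(r)[0];v,u=np.mgrid[:d.shape[0],:d.shape[1]]
    c=np.stack([(u-K[0,2])/K[0,0]*d,(v-K[1,2])/K[1,1]*d,d],-1)
    return (c-t.ravel())@R
def ray(px,K,r,t,z):
    R=cv2.Rodrigues(r)[0];c=-R.T@t.ravel()
    w=np.c_[(px[:,0]-K[0,2])/K[0,0],(px[:,1]-K[1,2])/K[1,1],np.ones(len(px))]@R
    return c+w*((z-c[2])/w[:,2])[:,None]
def hsv(p): return cv2.cvtColor(p,cv2.COLOR_RGB2HSV)
def blobs(m,a=20):
    n,l,s,c=cv2.connectedComponentsWithStats(m.astype(np.uint8))
    return [(c[i],s[i],l==i) for i in range(1,n) if s[i,4]>=a]
E
python3 - <<'E'
from h import *
for n in("scene0","side0"):
    p,d,K,r,t=load(n+".npz");P=cloud(d,K,r,t);H=hsv(p);h,s,v=[H[...,i] for i in range(3)]
    print(n,"bench z",np.median(P[300:320,100:560,2]) )
    for nm,m in(("blue",(h>112)&(h<132)&(s>140)),("green",(h>35)&(h<85)&(s>80)),("orange",(h<14)&(s>190)&(v>180)&(P[...,2]>25)),("brass",(h>10)&(h<30)&(s>70)&(P[...,2]>34)&(P[...,2]<62)),
      ("ledge",(P[...,2]>22)&(P[...,2]<33)&(s<90)&(v<150)),("plate",(P[...,2]>3)&(P[...,2]<14)&(s<60)&(v>130)) ):
        for c,st,mm in blobs(m&(d>0),8):
            X=P[mm]; 
            if np.hypot(*np.median(X[:,:2],0))>1000: continue
            q=ray(np.array([c]),K,r,t,12.0)[0]
            print(nm,c.round(1),st[4],"med",np.median(X,0).round(1),"ray12",q[:2].round(1),"z",np.percentile(X[:,2],[5,95]).round(0))
E
```

```text
scene0 bench z -1.4909879739088154
blue [268.8 180.5] 88 med [ 566.5 -337.2   17.1] ray12 [ 564.5 -343.9] z [ 5. 22.]
blue [312.5 184.6] 91 med [ 468.8 -257.7   16.9] ray12 [ 466.  -263.8] z [ 6. 21.]
blue [281.5 193.2] 96 med [ 563.4 -265.3   17.2] ray12 [ 561.2 -271.8] z [ 5. 21.]
blue [346.1 366.9] 629 med [721.8 307.7  20.3] ray12 [718.8 302.4] z [10. 23.]
blue [419.  477.1] 62 med [752.9 563.2  64.2] ray12 [732.8 548.7] z [62. 66.]
green [295.7 170.4] 85 med [ 475.8 -344.1   17. ] ray12 [ 473.  -350.1] z [ 4. 21.]
green [306.6 324.5] 696 med [737.2 177.1  25.6] ray12 [733.1 169.5] z [ 5. 29.]
brass [478.3  44. ] 18 med [-606.9 -733.6   48.8] ray12 [-682.1 -802. ] z [37. 61.]
brass [483.5  46.7] 15 med [-608.8 -706.3   49.8] ray12 [-680.9 -768.9] z [37. 58.]
brass [494.7  51.3] 10 med [-607.2 -641.7   52. ] ray12 [-687.  -708.2] z [44. 59.]
brass [499.1  55.9] 15 med [-606.6 -613.5   42.1] ray12 [-667.8 -663.5] z [34. 51.]
brass [414.3  87. ] 22 med [-123.4 -552.3   50.4] ray12 [-177.3 -610.4] z [36. 60.]
brass [579.1  93.4] 207 med [-607.6 -218.5   47.5] ray12 [-677.7 -266.4] z 
[... 7711 characters left out ...]
 [ 35.6 203.3] 18 med [232.3 549.4   3.4] ray12 [229.4 539.6] z [3. 6.]
plate [ 48.  204.7] 20 med [251.  524.7   4. ] ray12 [247.1 515. ] z [3. 6.]
plate [310.7 235.7] 13 med [600.7  18.5  13.2] ray12 [599.9  19.2] z [13. 14.]
plate [292.  241.2] 28 med [562.4  39.3   7.8] ray12 [559.6  35.7] z [ 5. 10.]
plate [293.6 248.4] 8 med [546.6  17.2  12.8] ray12 [547.4  17.6] z [12. 14.]
plate [309.6 250. ] 61 med [570.4  -7.    7.4] ray12 [568.   -9.9] z [ 5. 10.]
plate [  1.4 458. ] 11 med [-82.7   8.8  12.9] ray12 [-83.4   9.8] z [12. 14.]
plate [  2.3 463.5] 12 med [-85.8  -0.2  12.9] ray12 [-86.1   0.2] z [11. 14.]
plate [  4.9 474.1] 98 med [-90.7 -19.7  12.2] ray12 [-90.5 -18.6] z [10. 14.]
```

```bash
cat >> h.py <<'E'
from scipy.spatial.transform import Rotation as Ro
def Rt(yaw):
    c,s=np.cos(yaw),np.sin(yaw);return np.array([[-s,c,0],[c,s,0],[0,0,-1.]])
def go(obs,x,y,z,yawdeg):
    R=Ro.from_rotvec(obs['tcp_rot']).as_matrix();sh=R.T@(np.array([x,y,z])-obs['position'])/800
    b=[(R.T@Rt(np.deg2rad(yawdeg+k))) for k in(0,180)]
    tv=[Ro.from_matrix(q).as_rotvec()/np.pi for q in b]
    for q in sorted(tv,key=np.linalg.norm): print("go",sh.round(4),q.round(4))
def tri(pts):  # [(px,K,r,t)...]
    A=[];B=[]
    for px,K,r,t in pts:
        R=cv2.Rodrigues(r)[0];c=-R.T@t.ravel();w=R.T@np.array([(px[0]-K[0,2])/K[0,0],(px[1]-K[1,2])/K[1,1],1]);w/=np.linalg.norm(w)
        M=np.eye(3)-np.outer(w,w);A.append(M);B.append(M@c)
    return np.linalg.solve(sum(A),sum(B))
E
python3 - <<'E'
from h import *
from rig import robot
S={n:load(n+"0.npz") for n in("scene","side")}
for n,c0 in(("scene",(426,319)),("side",(202,207))):
    p,d,K,r,t=S[n];H=hsv(p);P=cloud(d,K,r,t)
    m=(H[...,1]<70)&(H[...,2]>120);m=[b for b in blobs(m,500) if b[2][c0[1]+8,c0[0]+5]]
    if not m: print('none',n);continue
    v,u=np.nonzero(m[0][2]);q=ray(np.c_[u,v].astype(float),K,r,t,8.)[:,:2]
    print(n,"plate",cv2.minAreaRect(q.astype(np.float32)))
a=S['scene'];b=S['side']
f=lambda p,q:tri([(p,)+a[2:],(q,)+b[2:]]).round(1)
print("pins",f((317.5,232.5),(326.8,245.9)),f((358.9,261.2),(270.9,220.7)))
print("grip",f((427.4,305.1),(198.2,192.9)))
print("discs",f((268.8,180.5),(439.2,343)),f((312.5,184.6),(370.2,349)),f((281.5,193.2),(407,320.8)))
go(robot.get_obs(),495,265,260,15)
go(robot.get_obs(),530,-300,230,0)
E
```

```text
scene plate ((497.4568786621094, 276.5830078125), (180.03123474121094, 72.41241455078125), 79.54810333251953)
side plate ((495.45391845703125, 270.74658203125), (179.44973754882812, 70.94005584716797), 79.93998718261719)
pins [579.3 -47.2  43. ] [548.5  89.9  43.7]
grip [495.6 275.7  41.9]
discs [ 566.6 -344.6   13.3] [ 468.3 -263.8   13.4] [ 564.  -271.6   13.9]
go [-0.4523 -0.2752 -0.0409] [-5.000e-04  2.000e-04  2.961e-01]
go [-0.4523 -0.2752 -0.0409] [-3.000e-04 -6.000e-04 -7.039e-01]
go [-0.7541 -0.9152 -0.0023] [-5.000e-04  3.000e-04  3.794e-01]
go [-0.7541 -0.9152 -0.0023] [-4.000e-04 -5.000e-04 -6.206e-01]
```

Emit:
servo_tool:
  rows: "-0.452 -0.275 -0.04 0 0 0.436 0; -0.452 -0.275 -0.04 0 0 0.436 0; -0.452 -0.275 -0.04 0 0 0.436 0; -0.452 -0.275 -0.04 0 0 0.436 0; -0.452 -0.275 -0.04 0 0 0.436 0; -0.452 -0.275 -0.04 0 0 0.436 0; -0.452 -0.275 -0.04 0 0 0.436 0; -0.452 -0.275 -0.04 0 0 0.436 0; -0.452 -0.275 -0.04 0 0 0.436 0; -0.452 -0.275 -0.04 0 0 0.436 0; -0.452 -0.275 -0.04 0 0 0.436 0; -0.452 -0.275 -0.04 0 0 0.436 0; -0.452 -0.275 -0.04 0 0 0.436 0; -0.452 -0.275 -0.04 0 0 0.436 0; -0.452 -0.275 -0.04 0 0 0.436 0; -0.452 -0.275 -0.04 0 0 0.436 0; -0.452 -0.275 -0.04 0 0 0.436 0"

```text
time: 1.52
position: [494.2, 266.9, 259.7]
tcp_rot: [-2.406, -2.019, 0.0]
ft_force: [0.0, -0.1, 0.8]
grip_width: 46.1
finger_force: 0.0
```

```bash
cat >> h.py <<'E'
def snap(name):
    from rig import robot,viewer
    o=robot.get_obs();m=viewer.camera_model("wrist");p,d=viewer.read_camera("wrist")
    cv2.imwrite(f"pics/{name}.png",p[...,::-1]);np.savez(f"{name}.npz",p=p,d=d,K=m["camera_matrix"],r=m["rvec"],t=m["tvec"],pos=o['position'],rot=o['tcp_rot'])
    print(o['time'],o['position'].round(1),o['tcp_rot'].round(4),o['joint_positions'].round(2),o['grip_width']);return o
def wray(px,K,r,t,z):
    px=np.atleast_2d(px).astype(float);R=cv2.Rodrigues(r)[0];c=-R.T@t.ravel()
    a=(px-[K[0,2],K[1,2]])/[K[0,0],K[1,1]];th=np.linalg.norm(a,axis=1)+1e-12
    w=np.c_[a*(np.sin(th)/th)[:,None],np.cos(th)]@R
    return c+w*((z-c[2])/w[:,2])[:,None]
E
python3 - <<'E'
from h import *
o=snap("w1");z=np.load("w1.npz");print(z['K'],-cv2.Rodrigues(z['r'])[0].T@z['t'].ravel())
go(o,530,-300,230,0)
E
```

```text
1.5167 [494.2 266.9 259.7] [-2.4065e+00 -2.0189e+00  4.0000e-04] [-0.5   0.28 -0.05  1.75  0.01  1.11 -0.73] 46.0770958286759
[[371.64829954   0.         315.93956136]
 [  0.         371.64829954 244.80779008]
 [  0.           0.           1.        ]] [507.53708257 344.4858637  415.70065332]
go [-0.6901  0.1673  0.037 ] [-0.0001 -0.     -0.0556]
go [-0.6901  0.1673  0.037 ] [-0.000e+00  2.000e-04  9.444e-01]
```

View pics/w1.png

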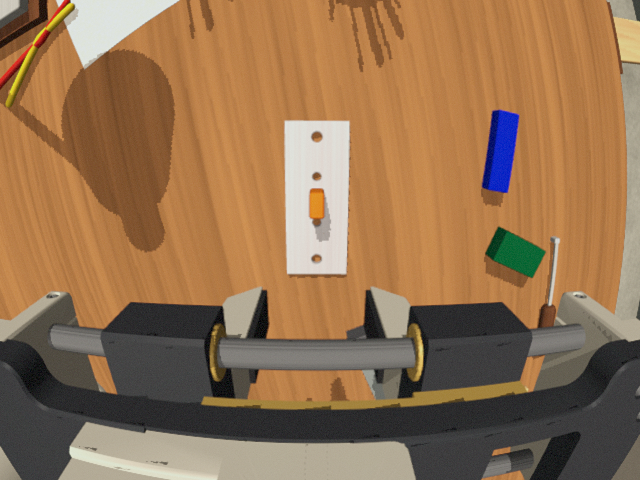

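The wrist view shows the plate, with corners near (285,121) and (347,274), the grip at (317,203) and the pin holes at (317,136) and (316,258). No lookalike is nearby.

```bash
cat >> h.py <<'E'
def wl(n):
    z=np.load(n+".npz");return z['p'],z['d'],(z['K'],z['r'],z['t']),z['pos'],z['rot']
def cen(mask,cam,zz,box):
    x0,y0,x1,y1=box;mm=np.zeros_like(mask,bool);mm[y0:y1,x0:x1]=mask[y0:y1,x0:x1]
    b=max(blobs(mm,1),key=lambda b:b[1][4]);v,u=np.nonzero(b[2]);return wray(np.c_[u,v],*cam,zz)[:,:2].astype(np.float32),b
E
python3 - <<'E'
from h import *
from rig import robot
p,d,cam,pos,rot=wl("w1");H=hsv(p)
q,b=cen((H[...,1]<60)&(H[...,2]>150),cam,8.,(270,105,365,290));print("plate",cv2.minAreaRect(q),b[1])
dark=(H[...,2]<150)
for zz,box in((8.,(308,128,326,145)),(8.,(308,251,325,266)),(8.,(310,171,324,182))):
    q,b=cen(dark,cam,zz,box);print("hole",q.mean(0),b[0],b[1][4])
q,b=cen((H[...,1]>180)&(H[...,0]<18)&(H[...,2]>225),cam,44.,(300,180,335,230));print("grip",cv2.minAreaRect(q),b[0],b[1])
go(robot.get_obs(),533,-344,150,12.7)
E
```

```text
plate ((495.0624084472656, 272.4590148925781), (174.78965759277344, 70.68590545654297), 79.93733978271484) [ 284  121   66  153 8889]
hole [506.84003 343.30368] [315.82 134.88] 50
hole [481.64474 206.08072] [315.03571429 257.28571429] 28
hole [499.17883 299.52762] [315.89189189 175.21621622] 37
grip ((496.25518798828125, 276.3269348144531), (0.0, 0.0), 0.0) [317. 202.] [317 202   1   1   1]
go [-0.7432  0.1808  0.137 ] [-1.000e-04 -0.000e+00 -1.264e-01]
go [-0.7432  0.1808  0.137 ] [-1.000e-04  1.000e-04  8.736e-01]
```

Emit:
servo_tool:
  rows: "-0.743 0.181 0.137 0 0 -0.1264 0; -0.743 0.181 0.137 0 0 -0.1264 0; -0.743 0.181 0.137 0 0 -0.1264 0; -0.743 0.181 0.137 0 0 -0.1264 0; -0.743 0.181 0.137 0 0 -0.1264 0; -0.743 0.181 0.137 0 0 -0.1264 0; -0.743 0.181 0.137 0 0 -0.1264 0; -0.743 0.181 0.137 0 0 -0.1264 0; -0.743 0.181 0.137 0 0 -0.1264 0; -0.743 0.181 0.137 0 0 -0.1264 0; -0.743 0.181 0.137 0 0 -0.1264 0; -0.743 0.181 0.137 0 0 -0.1264 0; -0.743 0.181 0.137 0 0 -0.1264 0; -0.743 0.181 0.137 0 0 -0.1264 0; -0.743 0.181 0.137 0 0 -0.1264 0; -0.743 0.181 0.137 0 0 -0.1264 0; -0.743 0.181 0.137 0 0 -0.1264 0; -0.743 0.181 0.137 0 0 -0.1264 0; -0.743 0.181 0.137 0 0 -0.1264 0; -0.743 0.181 0.137 0 0 -0.1264 0"

```text
time: 3.23
position: [533.4, -342.3, 150.5]
tcp_rot: [-1.961, -2.454, -0.002]
ft_force: [-0.1, 0.4, 0.9]
grip_width: 46.1
finger_force: 0.0
```

Run:
```python
from h import *
o=snap("w2");p,d,cam,pos,rot=wl("w2");H=hsv(p)
m=(H[...,0]>110)&(H[...,0]<132)&(H[...,1]>140)
for b in blobs(m,150):
    v,u=np.nonzero(b[2]);q=wray(np.c_[u,v],*cam,21.)[:,:2].astype(np.float32)
    V=H[...,2][b[2]];print(b[0].round(1),b[1],q.mean(0),cv2.minEnclosingCircle(q),"V",np.percentile(V,[5,25,50,75,95]))
cv2.imwrite("pics/w2c.png",cv2.resize(p[:330][...,::-1],None,fx=1.25,fy=1.25,interpolation=cv2.INTER_CUBIC))
```

```text
3.2333 [ 533.4 -342.3  150.5] [-1.9606e+00 -2.4544e+00 -2.1000e-03] [ 0.4   0.52  0.18  1.68 -0.11  0.95  0.84] 46.12493184954475
[252.5 124.5] [ 233  105   41   40 1265] [ 466.22852 -268.16977] ((466.1689147949219, -268.03009033203125), 15.900212287902832) V [154.2 195.  197.  199.  201. ]
[370.1 159.6] [ 350  140   41   40 1261] [ 560.13074 -275.09024] ((560.0343017578125, -275.24261474609375), 15.956655502319336) V [166. 192. 194. 196. 199.]
[350.8 245.6] [ 333  225   38   41 1201] [ 562.2735  -345.67505] ((562.6419067382812, -345.3308410644531), 17.266660690307617) V [139. 191. 193. 194. 196.]
```

View pics/w2c.png

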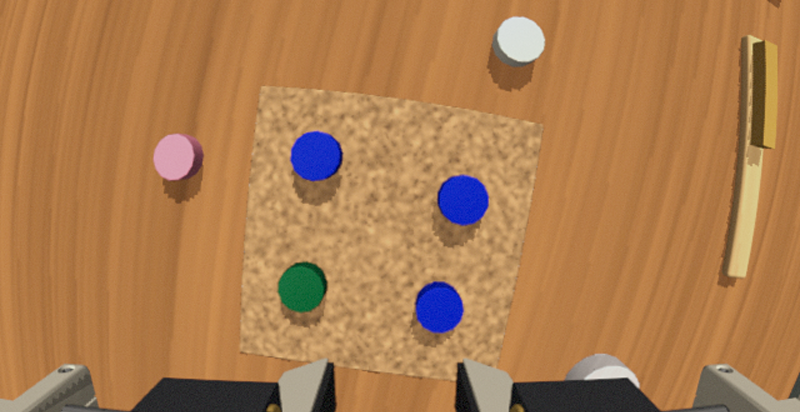

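Blue candidates on the mat (original pixels) are (252,124), (370,160) and (351,246); all three are saturated blue, 32 mm discs on cork, so they fit. The green disc (242,230), the pink one (142,125) and the white one (415,33) are excluded. I'll use the discs at (370,160) and (252,124).

Run:
```python
from h import *
from rig import robot
o=robot.get_obs()
go(o,560.1,-275.2,100,12.7);go(o,560.1,-275.2,36,12.7)
```

```text
go [0.0747 0.051  0.0634] [ 0.0003 -0.0002  0.0003]
go [0.0747 0.051  0.0634] [ 3.000e-04  5.000e-04 -9.997e-01]
go [0.0746 0.051  0.1434] [ 0.0003 -0.0002  0.0003]
go [0.0746 0.051  0.1434] [ 3.000e-04  5.000e-04 -9.997e-01]
```

Emit:
servo_tool:
  rows: "0.0747 0.051 0.063 0 0 0 0; 0.0747 0.051 0.063 0 0 0 0; 0.0747 0.051 0.063 0 0 0 0; 0.0747 0.051 0.063 0 0 0 0; 0.0747 0.051 0.103 0 0 0 0; 0.0747 0.051 0.123 0 0 0 0; 0.0747 0.051 0.1434 0 0 0 0; 0.0747 0.051 0.1434 0 0 0 0; 0.0747 0.051 0.1434 0 0 0 0; 0.0747 0.051 0.1434 0 0 0 -0.8; 0.0747 0.051 0.1434 0 0 0 -0.8; 0.0747 0.051 0.1434 0 0 0 -0.8; 0.0747 0.051 0.1434 0 0 0 -0.8; 0.0747 0.051 0.1434 0 0 0 -0.8; 0.0747 0.051 0.1434 0 0 0 -0.8; 0.0747 0.051 0.1434 0 0 0 -0.8"
  grip_force: 15

```text
time: 4.62
position: [559.3, -277.6, 35.6]
tcp_rot: [1.965, 2.451, 0.0]
ft_force: [-0.1, 0.3, -0.1]
grip_width: 9.8
finger_force: 0.0
```

Run:
```python
from h import *
from rig import viewer
p,d=viewer.read_camera("side");q=p[270:420,320:500][...,::-1];cv2.imwrite("pics/s1.png",cv2.resize(q,None,fx=4,fy=4,interpolation=cv2.INTER_CUBIC))
o=snap("w3");p,d,cam,pos,rot=wl("w3");H=hsv(p)
m=(H[...,0]>110)&(H[...,0]<132)&(H[...,1]>140)
for b in blobs(m,100): print(b[0].round(1),b[1],wray(b[0],*cam,21.)[0])
```

```text
4.6667 [ 559.2 -277.6   35.6] [1.9649e+00 2.4513e+00 1.0000e-04] [ 0.31  0.66  0.14  1.76 -0.13  0.74  0.74] 9.481569028498651
[150.7 234.2] [ 120  203   62   64 2948] [ 469.06386205 -264.82854025   21.        ]
[320.8 280.1] [ 292  252   61   66 2403] [ 558.91492817 -269.38885552   21.        ]
[311.8 386.9] [297 371  29  30 721] [ 568.87163472 -336.26441095   21.        ]
```

View pics/s1.png

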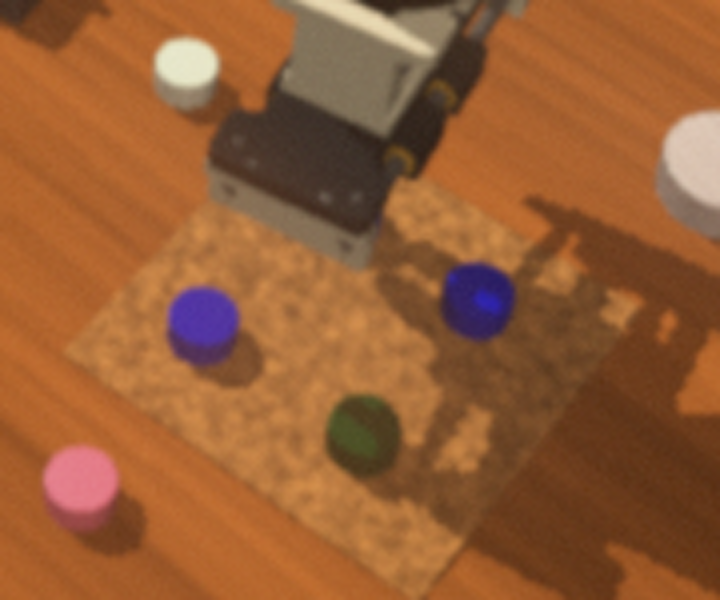

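The side crop shows the closed fingers over the mat near crop (290,210), with the disc I wanted hidden behind them. Discs A (478,300) and B (203,325) are undisturbed. I'll check the wrist view.

View pics/w3.png

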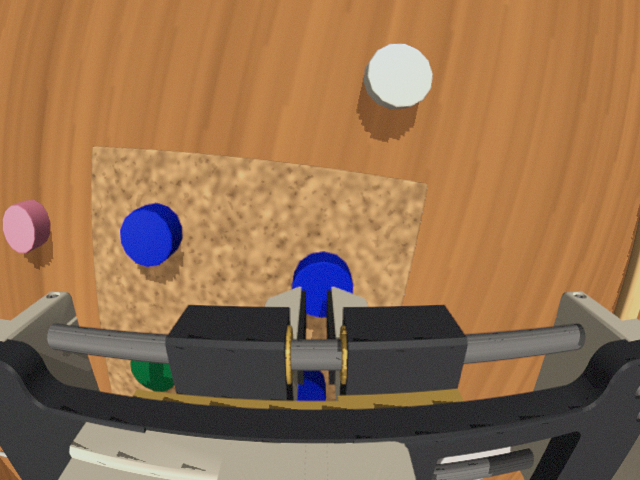

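The wrist view shows the disc at about (322,283), partly hidden behind the closed fingertips near row 295. It looks almost unmoved, so I'll check where the tips really are.

Run:
```python
from h import *
from rig import robot,viewer
o=robot.get_obs();R=Ro.from_rotvec(o['tcp_rot']).as_matrix();T=o['position'];print(T,R.round(3).tolist())
m=viewer.camera_model("side")
for z in(3,22):
  P=np.array([T+R@np.array([sx*9.5,sy*24,z]) for sx in(-1,1) for sy in(-1,1)])
  print("side tips",z,cv2.projectPoints(P,m['rvec'],m['tvec'],m['camera_matrix'],None)[0].reshape(-1,2).round(0).tolist())
  w=viewer.camera_model("wrist");C=P@cv2.Rodrigues(w['rvec'])[0].T+w['tvec'].ravel();a=np.arctan2(np.hypot(C[:,0],C[:,1]),C[:,2]);f=w['camera_matrix'][0,0]
  print("wrist",(C[:,:2]/np.hypot(C[:,0],C[:,1])[:,None]*a[:,None]*f+w['camera_matrix'][:2,2]).round(0).tolist(),C[:,2].round(0))
Rw=cv2.Rodrigues(w['rvec'])[0];print("axis",Rw[2],"cam in tool",R.T@(-Rw.T@w['tvec'].ravel()-T))
# depth check
p,d,cam,pos,rot=wl("w3");print("depth disc",d[270,322],"finger",d[296,285],d[300,350],"B",d[235,150],"mat",d[200,250], "expected mat cam z",(-Rw.T@w['tvec'].ravel()))
d2=viewer.read_camera("side")[1];P=cloud(d2,m['camera_matrix'],m['rvec'],m['tvec'])
for u,v in((378,318),(390,324),(404,331),(390,310)):print(u,v,P[v,u].round(1))
```

```text
[ 559.17751794 -277.60327678   35.47777223] [[-0.218, 0.976, -0.0], [0.976, 0.218, 0.0], [0.0, -0.0, -1.0]]
side tips 3 [[407.0, 330.0], [418.0, 312.0], [397.0, 325.0], [409.0, 308.0]]
wrist [[269.0, 322.0], [367.0, 322.0], [267.0, 287.0], [369.0, 286.0]] [178. 178. 172. 172.]
side tips 22 [[406.0, 336.0], [417.0, 318.0], [396.0, 331.0], [408.0, 314.0]]
wrist [[273.0, 305.0], [362.0, 305.0], [271.0, 272.0], [364.0, 272.0]] [196. 196. 191. 191.]
axis [ 0.06387645 -0.28743145 -0.95566886] cam in tool [  78.96435889   -0.88695535 -156.02201169]
depth disc 183.37444 finger 161.92094 157.9046 B 177.11671 mat 190.16405 expected mat cam z [ 541.14059531 -200.73336024  191.50568688]
378 318 [ 471.8 -272.3  110.5]
390 324 [ 475.3 -295.4  112.3]
404 331 [ 480.9 -320.7  111.9]
390 310 [ 475.8 -291.   145.5]
```

```bash
cat >> h.py <<'E'
def wpt(d,cam,u,v):
    K,r,t=cam;R=cv2.Rodrigues(r)[0];c=-R.T@t.ravel();q=wray([u,v],K,r,t,0.)[0];w=q-c;return c+w*(float(d[v,u])/(R@w)[2])
E
python3 - <<'E'
from h import *
p,d,cam,pos,rot=wl("w3");R=Ro.from_rotvec(rot).as_matrix()
for n,u,v in(("B",150,235),("B",150,210),("C",322,256),("C",322,270),("C",310,283),("C",340,278),("C",318,300),("C",318,314),("mat",250,200),("bench",250,100),("A",312,385),("fin",285,293),("fin",285,300),("fin",350,293),("fin",302,290),("fin",334,290)):
    X=wpt(d,cam,u,v);print(n,u,v,X.round(1),"tool",(R.T@(X-pos)).round(1),p[v,u])
p,d,cam,pos,rot=wl("w2")
for n,u,v in(("B",252,124),("C",370,160),("A",351,246)): print(n,wpt(d,cam,u,v).round(1))
E
```

```text
B 150 235 [ 468.7 -265.4   20.8] tool [ 31.6 -85.7  14.7] [ 27  51 200]
B 150 210 [ 466.6 -252.9   18.9] tool [ 44.3 -85.1  16.6] [ 12  29 159]
C 322 256 [ 557.4 -259.7   12.6] tool [17.9  2.2 22.9] [  7  18 143]
C 322 270 [ 558.4 -264.4   20. ] tool [13.1  2.1 15.6] [ 13  37 195]
C 310 283 [ 554.  -272.3   20.6] tool [ 6.3 -3.9 15. ] [  2  37 194]
C 340 278 [ 568.2 -266.9   19.4] tool [ 8.5 11.1 16.1] [ 18  38 193]
C 318 300 [ 560.  -280.6   20.7] tool [-3.   0.1 14.9] [ 14  36 192]
C 318 314 [ 561.9 -288.8   20. ] tool [-11.5   0.1  15.6] [  8  35 187]
mat 250 200 [ 515.  -241.1    3. ] tool [ 45.2 -35.2  32.6] [178 135  90]
bench 250 100 [ 504.2 -190.2   -0.8] tool [ 97.2 -34.7  36.3] [180 120  66]
A 312 385 [ 568.9 -335.7   19.8] tool [-58.8  -3.2  15.7] [ 11  29 139]
fin 285 293 [ 542.7 -271.8   39.2] tool [  9.3 -14.9  -3.6] [178 171 149]
fin 285 300 [ 543.2 -270.8   48.2] tool [ 10.1 -14.1 -12.7] [176 167 148]
fin 350 293 [ 574.9 -273.3   20.7] tool [ 0.8 16.3 14.9] [148 143 170]
fin 302 290 [ 541.2 -200.7  191.6] tool [  79.    -0.9 -156. ] [ 37  41 118]
fin 334 290 [ 564. -266.   38.] tool [10.3  7.2 -2.5] [178 171 151]
B [ 465.5 -267.9   19.6]
C [ 560.4 -275.5   19.1]
A [ 562.4 -345.9   20.9]
```

Emit:
servo_tool:
  rows: "0 0 0 0 0 0 0; 0 0 0 0 0 0 0; 0 0 0 0 0 0 0; 0 0 0 0 0 0 0; 0 0 0 0 0 0 0"

```text
time: 5.18
position: [559.2, -277.6, 35.4]
tcp_rot: [-1.965, -2.451, 0.0]
ft_force: [0.1, 0.1, -0.5]
grip_width: 37.9
finger_force: 0.0
```

Run:
```python
from h import *
o=snap("w4");p,d,cam,pos,rot=wl("w4");R=Ro.from_rotvec(rot).as_matrix()
for u in (255,262,270,278,360,368,376,384):
    print(u,[(v,*(R.T@(wpt(d,cam,u,v)-pos)).round(0).astype(int)) for v in range(262,326,8)])
cv2.imwrite("pics/w4c.png",cv2.resize(p[220:400,200:440][...,::-1],None,fx=3,fy=3,interpolation=cv2.INTER_CUBIC))
```

```text
5.1833 [ 559.2 -277.6   35.4] [-1.9648 -2.4512  0.    ] [ 0.31  0.66  0.14  1.76 -0.13  0.74  0.74] 37.85942442733457
255 [(262, np.int64(11), np.int64(-34), np.int64(33)), (270, np.int64(6), np.int64(-35), np.int64(34)), (278, np.int64(2), np.int64(-35), np.int64(33)), (286, np.int64(-4), np.int64(-35), np.int64(33)), (294, np.int64(10), np.int64(-28), np.int64(-7)), (302, np.int64(10), np.int64(-27), np.int64(-15)), (310, np.int64(10), np.int64(-26), np.int64(-22)), (318, np.int64(10), np.int64(-25), np.int64(-29))]
262 [(262, np.int64(11), np.int64(-30), np.int64(33)), (270, np.int64(6), np.int64(-30), np.int64(33)), (278, np.int64(1), np.int64(-31), np.int64(34)), (286, np.int64(-3), np.int64(-31), np.int64(33)), (294, np.int64(10), np.int64(-25), np.int64(-7)), (302, np.int64(10), np.int64(-24), np.int64(-15)), (310, np.int64(11), np.int64(-23), np.int64(-23)), (318, np.int64(8), np.int64(-22), np.int64(-26))]
270 [(262, np.int64(11), np.int64(-26), np.int64(33)), (270, np.int64(6), np.int64(-26), np.int64(33)), (278, np.int64(2), np.int64(-26), np.int64(33)), (286, np.int64(-3)
[... 1525 characters left out ...]
(34)), (278, np.int64(2), np.int64(32), np.int64(32)), (286, np.int64(-3), np.int64(33), np.int64(33)), (294, np.int64(10), np.int64(26), np.int64(-7)), (302, np.int64(10), np.int64(24), np.int64(-16)), (310, np.int64(10), np.int64(23), np.int64(-23)), (318, np.int64(10), np.int64(22), np.int64(-30))]
384 [(262, np.int64(10), np.int64(37), np.int64(35)), (270, np.int64(6), np.int64(37), np.int64(34)), (278, np.int64(1), np.int64(37), np.int64(34)), (286, np.int64(-4), np.int64(37), np.int64(34)), (294, np.int64(10), np.int64(29), np.int64(-7)), (302, np.int64(10), np.int64(28), np.int64(-16)), (310, np.int64(10), np.int64(27), np.int64(-22)), (318, np.int64(10), np.int64(26), np.int64(-30))]
```

View pics/w4c.png

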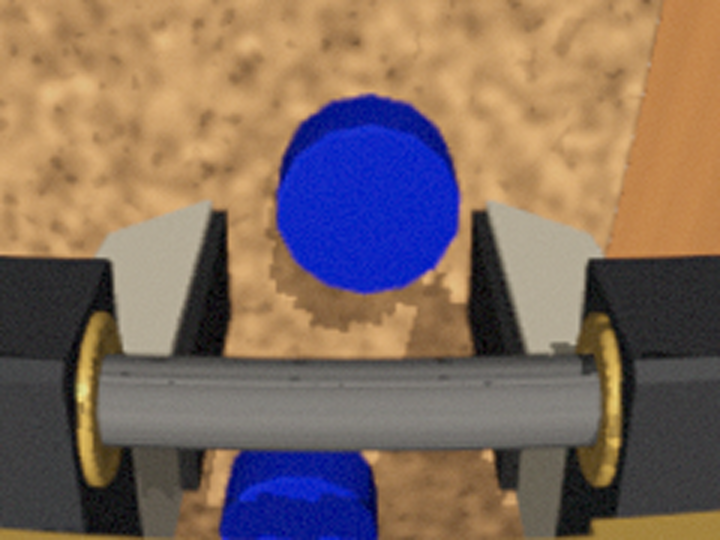

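The fingers straddle the disc, at crop (367,208). Depth puts the fingertips at only about 3 mm ahead of the TCP along tool z, above the disc top, so they closed over it without touching. I'll centre and descend in force-checked steps.

Emit:
servo_tool:
  rows: "0.0025 0.0025 0 0 0 0 0; 0.0025 0.0025 0.006 0 0 0 0; 0.0025 0.0025 0.0125 0 0 0 0; 0.0025 0.0025 0.0125 0 0 0 0; 0.0025 0.0025 0.0125 0 0 0 0"

```text
time: 5.65
position: [560.1, -274.9, 24.7]
tcp_rot: [-1.964, -2.45, 0.001]
ft_force: [0.1, 0.2, 0.6]
grip_width: 45.9
finger_force: 0.0
```

Emit:
servo_tool:
  rows: "0 0 0.002 0 0 0 0; 0 0 0.004 0 0 0 0; 0 0 0.004 0 0 0 0"

```text
time: 5.9
position: [560.5, -275.2, 22.0]
tcp_rot: [-1.965, -2.451, 0.0]
ft_force: [0.3, -0.3, 0.2]
grip_width: 45.9
finger_force: 0.0
```

No contact where the stated tip length would already put the tips in the mat, so that length is wrong. Going lower in small steps.

Emit:
servo_tool:
  rows: "0 0 0.002 0 0 0 0; 0 0 0.005 0 0 0 0; 0 0 0.0075 0 0 0 0; 0 0 0.0075 0 0 0 0"

```text
time: 6.23
position: [560.4, -275.0, 15.7]
tcp_rot: [-1.964, -2.451, 0.0]
ft_force: [0.4, 1.3, -0.1]
grip_width: 46.1
finger_force: 0.0
```

Run:
```python
from h import *
o=snap("w5");p,d,cam,pos,rot=wl("w5");R=Ro.from_rotvec(rot).as_matrix()
for u in (250,258,262,380,372,366,322):
    for v in range(270,300):
        X=wpt(d,cam,u,v);T=R.T@(X-pos)
        if d[v,u]>0 and T[2]<10: print(u,v,T.round(1),X.round(1));break
H=hsv(p);m=(H[...,0]>110)&(H[...,0]<132)&(H[...,1]>140)&(H[...,2]>175)
for b in blobs(m,500):
    v,u=np.nonzero(b[2]);q=wray(np.c_[u,v],*cam,21.);T=(q-pos)@R;print(b[0],b[1],"tool",cv2.minEnclosingCircle(T[:,:2].astype(np.float32)))
```

```text
6.2333 [ 560.4 -275.    15.7] [-1.9643e+00 -2.4508e+00  3.0000e-04] [ 0.31  0.69  0.14  1.76 -0.13  0.7   0.74] 46.052269286499964
250 290 [  9.7 -31.2  -1.7] [ 527.8 -272.4   17.4]
258 287 [ 10.  -27.9   1.2] [ 531.  -271.3   14.6]
262 287 [  9.7 -26.1   1.9] [ 532.8 -271.2   13.9]
380 289 [10.2 28.4 -1.7] [ 585.9 -258.9   17.4]
372 287 [10.1 25.   1. ] [ 582.6 -259.7   14.8]
366 290 [ 8.9 22.2  0.2] [ 580.1 -261.5   15.5]
322 270 [15.3  1.9  9.6] [ 558.9 -259.7    6.1]
[126.29550827 253.2679275 ] [ 100  223   54   61 2538] tool ((28.111209869384766, -90.59769439697266), 15.26706314086914)
[319.27653263 310.29466051] [ 287  281   66   58 3034] tool ((0.7156350016593933, 0.5592527985572815), 15.297208786010742)
```

Emit:
servo_tool:
  rows: "0 0 0.0005 0 0 0 -0.6; 0 0 0.0005 0 0 0 -0.6; 0 0 0.0005 0 0 0 -0.6; 0 0 0.0005 0 0 0 -0.6; 0 0 0.0005 0 0 0 -0.6; 0 0 0.0005 0 0 0 -0.6"
  grip_force: 15

```text
time: 6.78
position: [560.7, -275.2, 15.9]
tcp_rot: [1.965, 2.451, 0.0]
ft_force: [0.3, 0.3, 0.2]
grip_width: 31.1
finger_force: 15.0
```

Run:
```python
from h import *
from rig import robot
o=robot.get_obs();go(o,560.7,-275.2,110,12.7);go(o,578,-38,110,12.7)
p,d,cam,pos,rot=wl("w4");R=Ro.from_rotvec(rot).as_matrix();print("rod",R.T@(wpt(d,cam,313,353)-pos))
```

```text
go [ 1.000e-04 -0.000e+00 -1.176e-01] [ 0.     -0.     -0.0007]
go [ 1.000e-04 -0.000e+00 -1.176e-01] [-0.     -0.      0.9993]
go [ 0.2847  0.0856 -0.1176] [ 0.     -0.     -0.0007]
go [ 0.2847  0.0856 -0.1176] [-0.     -0.      0.9993]
rod [ 28.47018419  -1.60672022 -80.59313664]
```

Emit:
servo_tool:
  rows: "0 0 -0.04 0 0 0 -0.6; 0 0 -0.08 0 0 0 -0.6; 0 0 -0.118 0 0 0 -0.6; 0.03 0.01 -0.118 0 0 0 -0.6; 0.07 0.02 -0.118 0 0 0 -0.6; 0.11 0.033 -0.118 0 0 0 -0.6; 0.15 0.045 -0.118 0 0 0 -0.6; 0.19 0.057 -0.118 0 0 0 -0.6; 0.23 0.069 -0.118 0 0 0 -0.6; 0.26 0.078 -0.118 0 0 0 -0.6; 0.285 0.086 -0.118 0 0 0 -0.6; 0.285 0.086 -0.118 0 0 0 -0.6; 0.285 0.086 -0.118 0 0 0 -0.6; 0.285 0.086 -0.118 0 0 0 -0.6"

```text
time: 7.95
position: [578.1, -38.8, 110.3]
tcp_rot: [1.965, 2.45, -0.001]
ft_force: [-0.6, -0.3, 0.2]
grip_width: 31.3
finger_force: 15.0
```

Run:
```python
from h import *
o=snap("w6");print(o['finger_force'])
```

```text
7.95 [578.1 -38.8 110.3] [ 1.9653e+00  2.4504e+00 -1.1000e-03] [-0.08  0.49  0.13  1.84 -0.08  0.82  0.31] 31.287064313923167
14.99979168176651
```

View pics/w6.png

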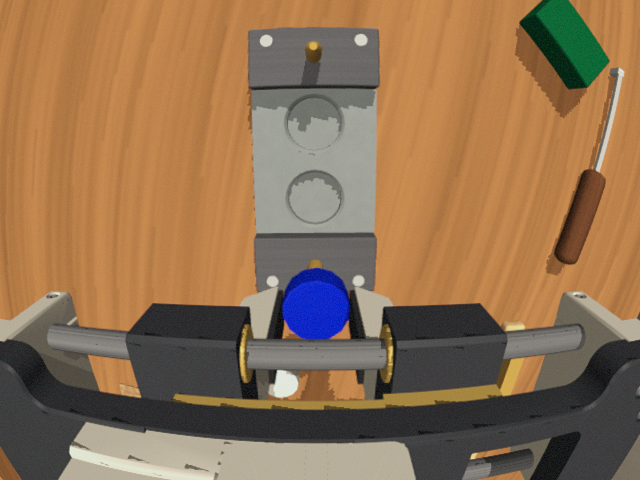

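The wrist view shows the disc held at (316,303), the jig aligned with the image, nests at (315,123) and (315,197), and the far pin tip at (314,47).

```bash
cat >> h.py <<'E'
def wcloud(d,cam):
    K,r,t=cam;v,u=np.mgrid[:480,:640];R=cv2.Rodrigues(r)[0];c=-R.T@t.ravel()
    w=wray(np.c_[u.ravel(),v.ravel()],K,r,t,0.)-c;return (c+w*(d.ravel()/(w@R[2]))[:,None]).reshape(480,640,3)
E
python3 - <<'E'
from h import *
p,d,cam,pos,rot=wl("w6");R=Ro.from_rotvec(rot).as_matrix();X=wcloud(d,cam);Z=X[...,2];ok=d>0
tool=lambda q,z:((np.c_[q,np.full(len(q),z)]-pos)@R)[:,:2]
for nm,box,zr,zp in(("far ledge",(235,15,395,95),(24,32),28),("near ledge",(235,230,395,275),(24,32),28),("bed",(235,80,395,240),(11.5,17),14)):
    m=ok&(Z>zr[0])&(Z<zr[1]);q,b=cen(m,cam,float(zp),box);print(nm,b[1],cv2.minAreaRect(q),"tool",np.array([cv2.minAreaRect(tool(q,zp).astype(np.float32))[0]]).round(1),"Zmed",np.median(Z[b[2]]))
for y0,y1 in((90,155),(165,230)):
    m=ok&(Z<10.)&(Z>2);q,b=cen(m,cam,6.,(275,y0,355,y1));print("floor",b[0],b[1],tool(np.array([cv2.minEnclosingCircle(q)[0]]),6.),cv2.minEnclosingCircle(q))
g=cv2.GaussianBlur(cv2.cvtColor(p,cv2.COLOR_RGB2GRAY),(3,3),0)
c=cv2.HoughCircles(g[80:240,250:380],cv2.HOUGH_GRADIENT_ALT,1,40,param1=80,param2=.5,minRadius=20,maxRadius=36)
if c is not None:
    for q in c[0]: 
        px=q[:2]+[250,80];w=wray(px,*cam,14.);print("hough",px,q[2],w,tool(w[:,:2],14.))
for box in((304,38,324,60),):
    m=ok&(Z>42)&(Z<58);q,b=cen(m,cam,55.,box);print("pin",b[0],b[1],np.median(X[b[2]],0),tool(q.mean(0)[None],55.))
h=hsv(p);m=(h[...,0]>110)&(h[...,0]<132)&(h[...,1]>140)
q,b=cen(m,cam,110.+3.3,(270,260,360,345));print("disc",b[1],cv2.minEnclosingCircle(tool(q,113.3).astype(np.float32)),"Z",np.median(Z[b[2]]),np.percentile(Z[b[2]],[5,95]))
E
```

```text
far ledge [ 248   27  132   62 7422] ((547.65576171875, 87.04856872558594), (83.37936401367188, 40.00389862060547), 13.038357734680176) tool [[129.5  -2.4]] Zmed 27.168401306456957
near ledge [ 254  236  123   39 4373] ((577.132568359375, -41.197967529296875), (83.2454833984375, 27.43719482421875), 12.533778190612793) tool [[-2.1 -1.5]] Zmed 27.01729169367806
bed [  251    87   126   148 12997] ((563.0609741210938, 19.136768341064453), (84.15064239501953, 101.77287292480469), 12.99162483215332) tool [[59.9 -2.1]] Zmed 13.11536909059555
floor [313.8213345  123.11808604] [ 287   97   55   53 2278] [[86.42667567 -2.05257461]] ((557.353759765625, 45.05118942260742), 19.295103073120117)
floor [314.48486282 197.8500473 ] [ 288  173   53   51 2114] [[33.36065103 -1.79465398]] ((569.1273803710938, -6.692921161651611), 19.063209533691406)
hough [314. 198.] 26.78041 [[568.38176586  -5.36429967  14.        ]] [[34.8133736  -2.23610626]]
hough [313. 123.] 28.057053 [[556.63214823  44.64060687  14.        ]] [[86.17647315 -2.84821756]]
pin [313.05   49.125] [305  41  18  18 240] [547.70494806  86.22284018  50.34033712] [[127.8462698   -2.48283187]]
disc [ 281  268   70   72 3918] ((2.5773065090179443, -0.8820986747741699), 18.54209327697754) Z 114.30369927817834 [103.09639401 115.3946204 ]
```

Emit:
servo_tool:
  rows: "0.03 -0.002 0 0 0 -0.0024 -0.6; 0.051 -0.002 0.02 0 0 -0.0024 -0.6; 0.051 -0.002 0.05 0 0 -0.0024 -0.6; 0.051 -0.002 0.075 0 0 -0.0024 -0.6; 0.051 -0.002 0.075 0 0 -0.0024 -0.6; 0.051 -0.002 0.075 0 0 -0.0024 -0.6; 0.051 -0.002 0.075 0 0 -0.0024 -0.6; 0.051 -0.002 0.075 0 0 -0.0024 -0.6"

```text
time: 8.67
position: [569.1, 0.8, 51.7]
tcp_rot: [1.956, 2.456, 0.002]
ft_force: [0.8, -0.1, 0.5]
grip_width: 31.2
finger_force: 15.0
```

```bash
cat > nest.py <<'E'
from h import *
import sys
o=snap(sys.argv[1]);p,d,cam,pos,rot=wl(sys.argv[1]);R=Ro.from_rotvec(rot).as_matrix();X=wcloud(d,cam);Z=X[...,2];T=(X-pos)@R;ok=d>0
print("qvel",abs(o['qvel']).max(),"heading",np.degrees(np.arctan2(R[1,1],R[0,1])))
tool=lambda q,z:((np.c_[q,np.full(len(q),z)]-pos)@R)[:,:2].astype(np.float32)
for b in blobs(ok&(Z<10.5)&(Z>2)&(abs(T[...,1])<30)&(T[...,0]>12),200):
    v,u=np.nonzero(b[2]);q=wray(np.c_[u,v],*cam,6.)[:,:2];print("floor",b[0].round(1),b[1],cv2.minEnclosingCircle(tool(q,6.)),cv2.minAreaRect(tool(q,6.)))
m=ok&(Z>11.5)&(Z<17)&(abs(T[...,1])<60)
for b in blobs(m,2000):
    v,u=np.nonzero(b[2]);q=wray(np.c_[u,v],*cam,14.)[:,:2];print("bed",b[1],cv2.minAreaRect(tool(q,14.)))
for b in blobs(ok&(Z>24)&(Z<31.5)&(abs(T[...,1])<60)&(T[...,0]>0),1500):
    v,u=np.nonzero(b[2]);q=wray(np.c_[u,v],*cam,28.)[:,:2];print("ledge",b[1],cv2.minAreaRect(tool(q,28.)))
h=hsv(p);m=(h[...,0]>110)&(h[...,0]<132)&(h[...,1]>140)
for b in blobs(m,800):
    zz=np.median(Z[b[2]&ok]);k=b[2]&(abs(Z-zz)<2.5);v,u=np.nonzero(k);q=wray(np.c_[u,v],*cam,zz)[:,:2];print("blue",b[0],"Z",zz,cv2.minEnclosingCircle(tool(q,zz)),"bb",tool(q,zz).min(0),tool(q,zz).max(0))
E
python3 nest.py w7
```

```text
8.6667 [569.1   0.8  51.7] [1.9564e+00 2.4556e+00 2.1000e-03] [-0.13  0.56  0.11  1.9  -0.09  0.69  0.25] 31.190177445847386
qvel 0.005833724476023889 heading 12.91144338888241
floor [314.4 195.6] [ 281  162   68   69 3594] ((44.581764221191406, -1.7667644023895264), 19.292911529541016) ((44.50225830078125, -1.7454986572265625), (38.0798454284668, 36.9873161315918), 0.013048355467617512)
bed [  235   153   159   146 15238] ((28.009307861328125, -1.8968620300292969), (84.01002502441406, 82.10293579101562), 89.84993743896484)
ledge [  228    72   173    83 13348] ((89.40032958984375, -1.8346099853515625), (39.4493293762207, 83.29673767089844), 0.02847839705646038)
blue [315.64629488 304.66819455] Z 55.66392024091692 ((0.8184853792190552, -1.1070338487625122), 16.195058822631836) bb [-14.267205 -16.631044] [16.26268  14.712097]
```

Emit:
servo_tool:
  rows: "0.03 -0.0011 0 0 0 0 -0.6; 0.0551 -0.0011 0 0 0 0 -0.6; 0.0551 -0.0011 0.012 0 0 0 -0.6; 0.0551 -0.0011 0.022 0 0 0 -0.6; 0.0551 -0.0011 0.022 0 0 0 -0.6; 0.0551 -0.0011 0.022 0 0 0 -0.6; 0.0551 -0.0011 0.026 0 0 0 -0.6; 0.0551 -0.0011 0.03 0 0 0 -0.6; 0.0551 -0.0011 0.034 0 0 0 -0.6; 0.0551 -0.0011 0.037 0 0 0 -0.6; 0.0551 -0.0011 0.037 0 0 0 -0.6"

```text
time: 9.63
position: [556.6, 44.2, 20.0]
tcp_rot: [-1.956, -2.458, 0.001]
ft_force: [-0.7, 0.8, 0.2]
grip_width: 30.8
finger_force: 15.0
```

Emit:
servo_tool:
  rows: "0 0 0.001 0 0 0 -0.6; 0 0 0.001 0 0 0 -0.6; 0 0 0.001 0 0 0 -0.2; 0 0 0.001 0 0 0 0; 0 0 0.001 0 0 0 0; 0 0 0.001 0 0 0 0; 0 0 -0.02 0 0 0 0; 0 0 -0.06 0 0 0 0; -0.05 0 -0.11 0 0 0 0; -0.1 0 -0.112 0 0 0 0; -0.1 0 -0.112 0 0 0 0; -0.1 0 -0.112 0 0 0 0; -0.1 0 -0.112 0 0 0 0"

```text
time: 10.72
position: [575.0, -34.5, 110.4]
tcp_rot: [1.959, 2.456, 0.0]
ft_force: [-0.1, 0.5, -0.6]
grip_width: 46.0
finger_force: 0.0
```

```bash
python3 nest.py w8
python3 - <<'E'
from h import *
from rig import robot
o=robot.get_obs()
go(o,533,-344,150,12.9); go(o,485,-310,60,12.9)
E
```

```text
10.7167 [575.  -34.5 110.4] [1.9587e+00 2.4560e+00 3.0000e-04] [-0.09  0.48  0.13  1.85 -0.08  0.81  0.31] 45.97750671716468
qvel 0.035331061374025474 heading 12.853721717531242
floor [324.  129.5] [290 103  56  55 492] ((81.33548736572266, 0.5871734619140625), 19.45060920715332) ((81.44075012207031, 0.10260581970214844), (37.55794143676758, 38.06678009033203), 84.92039489746094)
floor [317.8 204. ] [ 292  179   53   50 2062] ((28.65827178955078, 0.3241419196128845), 19.14638900756836) ((29.243404388427734, 0.5360965728759766), (35.638877868652344, 37.21498107910156), 0.017935333773493767)
bed [  255    95   126   147 12846] ((54.906028747558594, 0.3063087463378906), (84.21430969238281, 101.93701934814453), 89.92594146728516)
ledge [ 252   35  132   61 7453] ((124.39939880371094, 0.10175323486328125), (39.90122604370117, 83.32455444335938), 0.011116971261799335)
blue [315.87647389 130.67883212] Z 23.083320771228287 ((81.06399536132812, -1.1009252071380615), 15.691838264465332) bb [ 65.65469  -16.352638] [96.474205 13.982629]
go [-0.3673 -0.138  -0.0504] [-0.0002 -0.0003  0.0005]
go [-0.3673 -0.138  -0.0504] [ 5.000e-04 -4.000e-04 -9.995e-01]
go [-0.3125 -0.1868  0.0622] [-0.0002 -0.0003  0.0005]
go [-0.3125 -0.1868  0.0622] [ 5.000e-04 -4.000e-04 -9.995e-01]
```

Run:
```python
from h import *
from rig import robot
o=robot.get_obs()
go(o,471,-286.5,60,12.9)
```

```text
go [-0.28   -0.1972  0.0622] [-0.0002 -0.0003  0.0005]
go [-0.28   -0.1972  0.0622] [ 5.000e-04 -4.000e-04 -9.995e-01]
```

Emit:
servo_tool:
  rows: "-0.04 -0.028 0 0 0 0 0; -0.08 -0.056 0 0 0 0 0; -0.12 -0.085 0 0 0 0 0; -0.16 -0.113 0 0 0 0 0; -0.2 -0.141 0 0 0 0 0; -0.24 -0.169 0.01 0 0 0 0; -0.28 -0.197 0.03 0 0 0 0; -0.28 -0.197 0.062 0 0 0 0; -0.28 -0.197 0.062 0 0 0 0; -0.28 -0.197 0.062 0 0 0 0; -0.28 -0.197 0.062 0 0 0 0; -0.28 -0.197 0.062 0 0 0 0"

```text
time: 11.77
position: [473.6, -285.3, 61.5]
tcp_rot: [1.951, 2.461, 0.002]
ft_force: [-0.1, 0.0, 0.6]
grip_width: 45.9
finger_force: 0.0
```

```bash
python3 nest.py w9
```

```text
11.7667 [ 473.6 -285.3   61.5] [1.9508e+00 2.4613e+00 1.9000e-03] [ 0.36  0.52  0.17  1.93 -0.13  0.69  0.84] 45.85781462870461
qvel 0.009859595981062336 heading 13.19957268406875
floor [316.3 196.9] [ 266  156  103   91 3960] ((39.50682830810547, -2.176180362701416), 37.45991134643555) ((39.69383239746094, 0.027097702026367188), (53.45297622680664, 59.244422912597656), 0.11486788094043732)
blue [309.72117647 240.58313725] Z 19.99414590152375 ((19.272621154785156, -4.485031604766846), 15.909424781799316) bb [  3.6680489 -19.877443 ] [35.02277  10.813614]
```

Emit:
servo_tool:
  rows: "0.024 -0.0044 0 0 0 0 0; 0.024 -0.0044 0.02 0 0 0 0; 0.024 -0.0044 0.04 0 0 0 0; 0.024 -0.0044 0.05 0 0 0 0; 0.024 -0.0044 0.057 0 0 0 0; 0.024 -0.0044 0.057 0 0 0 0; 0.024 -0.0044 0.057 0 0 0 -0.6; 0.024 -0.0044 0.057 0 0 0 -0.6; 0.024 -0.0044 0.057 0 0 0 -0.6; 0.024 -0.0044 0.057 0 0 0 -0.6; 0.024 -0.0044 0.057 0 0 0 -0.6"

```text
time: 12.73
position: [464.8, -269.7, 15.8]
tcp_rot: [1.955, 2.457, 0.001]
ft_force: [-0.0, 0.0, 3.6]
grip_width: 31.0
finger_force: 15.0
```

Run:
```python
from h import *
from rig import robot
o=robot.get_obs()
go(o,575,-34.5,110,12.9);print(o['position'],o['finger_force'],o['grip_width'])
```

```text
go [ 0.2554  0.2005 -0.1178] [0.0004 0.0003 0.0005]
go [ 0.2554  0.2005 -0.1178] [-5.000e-04  6.000e-04 -9.995e-01]
[ 464.77373598 -269.67480443   15.79036496] 15.000924468040466 30.981431625411837
```

Emit:
servo_tool:
  rows: "0 0 -0.04 0 0 0 -0.6; 0 0 -0.08 0 0 0 -0.6; 0.02 0.017 -0.118 0 0 0 -0.6; 0.06 0.049 -0.118 0 0 0 -0.6; 0.1 0.081 -0.118 0 0 0 -0.6; 0.14 0.114 -0.118 0 0 0 -0.6; 0.18 0.145 -0.118 0 0 0 -0.6; 0.22 0.177 -0.118 0 0 0 -0.6; 0.247 0.2 -0.11 0 0 0 -0.6; 0.247 0.2 -0.09 0 0 0 -0.6; 0.247 0.2 -0.088 0 0 0 -0.6; 0.247 0.2 -0.088 0 0 0 -0.6; 0.247 0.2 -0.088 0 0 0 -0.6; 0.247 0.2 -0.088 0 0 0 -0.6"

```text
time: 13.9
position: [575.5, -42.7, 86.1]
tcp_rot: [1.959, 2.455, -0.0]
ft_force: [-0.2, -0.1, -0.6]
grip_width: 31.0
finger_force: 15.0
```

```bash
python3 nest.py w10
```

```text
13.9 [575.5 -42.7  86.1] [ 1.9586e+00  2.4552e+00 -5.0000e-04] [-0.07  0.52  0.13  1.86 -0.09  0.77  0.33] 30.98888200322837
qvel 0.007250983671506596 heading 12.837737329010398
floor [326.7 118.6] [289  88  63  60 548] ((89.61549377441406, 1.55380117893219), 19.49873161315918) ((89.1656494140625, 1.739511489868164), (37.091064453125, 37.49141311645508), 45.3320426940918)
floor [320.1 199.4] [ 291  171   59   58 2598] ((35.92985153198242, 2.0065369606018066), 19.4428653717041) ((36.44122314453125, 1.8251171112060547), (37.23881149291992, 37.019283294677734), 83.57073974609375)
bed [  251    77   139   163 15946] ((63.37761688232422, 1.6182937622070312), (84.19255065917969, 101.82585906982422), 89.86226654052734)
ledge [ 247   11  147   67 8954] ((132.6039581298828, 1.4616508483886719), (83.49231719970703, 40.26506805419922), 89.68739318847656)
ledge [ 253  242  136   24 2957] ((7.383170127868652, 1.8333244323730469), (82.78509521484375, 14.84627914428711), 89.90300750732422)
blue [318.11919927 116.66242038] Z 23.04980499910242 ((88.94970703125, 0.46628013253211975), 15.652209281921387) bb [ 73.47674  -14.831328] [104.239746  15.328684]
blue [315.61214122 301.95885192] Z 90.15554933774214 ((2.0700454711914062, -1.1754049062728882), 16.0877628326416) bb [-13.616333 -16.654842] [17.747314 14.638508]
```

Emit:
servo_tool:
  rows: "0.03 0.004 0 0 0 0 -0.6; 0.0435 0.004 0 0 0 0 -0.6; 0.0435 0.004 0.03 0 0 0 -0.6; 0.0435 0.004 0.05 0 0 0 -0.6; 0.0435 0.004 0.06 0 0 0 -0.6; 0.0435 0.004 0.06 0 0 0 -0.6; 0.0435 0.004 0.06 0 0 0 -0.6; 0.0435 0.004 0.06 0 0 0 -0.6; 0.0435 0.004 0.06 0 0 0 -0.6"

```text
time: 14.7
position: [571.8, -6.3, 38.6]
tcp_rot: [1.955, 2.457, 0.002]
ft_force: [-0.5, -0.4, 0.2]
grip_width: 31.2
finger_force: 15.0
```

```bash
python3 nest.py w11
python3 - <<'E'
from rig import robot
print(robot.get_obs()['position'])
E
```

```text
14.7 [571.8  -6.3  38.6] [1.9551e+00 2.4572e+00 2.0000e-03] [-0.12  0.58  0.11  1.89 -0.1   0.67  0.27] 31.19437322752431
qvel 0.0022663944031914513 heading 12.983440248083854
floor [323.9 170.5] [275 149  75  71 752] ((52.71300506591797, -2.8685853481292725), 19.435108184814453) ((56.154808044433594, 0.2786998748779297), (29.252866744995117, 38.14708709716797), 39.21647644042969)
floor [312.1 256. ] [289 251  49  10 332] ((12.228286743164062, -2.5503244400024414), 12.933692932128906) ((14.782496452331543, -2.5483312606811523), (5.108421325683594, 25.867185592651367), 0.04472135752439499)
bed [  227   139   172   167 18049] ((32.744564056396484, -2.905742645263672), (88.06285858154297, 83.92009735107422), 0.02074197120964527)
ledge [  219    52   187    89 15305] ((96.63482666015625, -2.7622413635253906), (39.368526458740234, 83.22876739501953), 0.010320281609892845)
blue [309.39226361 188.86389685] Z 23.070251813975943 ((52.96095657348633, -3.9514694213867188), 15.76076889038086) bb [ 37.38536  -19.205048] [68.166     11.2098055]
blue [315.66137966 302.54959718] Z 42.6066578769736 ((2.0000696182250977, -1.0378282070159912), 16.188201904296875) bb [-13.661643 -16.630402] [17.701994 14.684545]
[571.7146691   -6.29980258  38.52053437]
```

Emit:
servo_tool:
  rows: "-0.0015 -0.0022 0 0 0 0 -0.6; -0.0015 -0.0022 0 0 0 0 -0.6; -0.0015 -0.0022 0.005 0 0 0 -0.6; -0.0015 -0.0022 0.01 0 0 0 -0.6; -0.0015 -0.0022 0.014 0 0 0 -0.6; -0.0015 -0.0022 0.018 0 0 0 -0.6; -0.0015 -0.0022 0.021 0 0 0 -0.6; -0.0015 -0.0022 0.0235 0 0 0 -0.6; -0.0015 -0.0022 0.0245 0 0 0 -0.6; -0.0015 -0.0022 0.0245 0 0 0 -0.6"

```text
time: 15.58
position: [569.2, -7.6, 18.4]
tcp_rot: [-1.955, -2.458, 0.0]
ft_force: [-2.4, 0.1, 6.7]
grip_width: 31.5
finger_force: 15.0
```

Emit:
servo_tool:
  rows: "0 0 0 0 0 0 -0.2; 0 0 0 0 0 0 0; 0 0 0 0 0 0 0; 0 0 0 0 0 0 0; 0 0 -0.02 0 0 0 0; 0 0 -0.06 0 0 0 0; 0 0 -0.11 0 0 0 0; -0.04 0 -0.114 0 0 0 0; -0.04 0 -0.114 0 0 0 0; -0.04 0 -0.114 0 0 0 0; -0.04 0 -0.114 0 0 0 0"

```text
time: 16.5
position: [576.2, -38.7, 108.8]
tcp_rot: [-1.956, -2.457, 0.0]
ft_force: [0.9, 0.0, -0.3]
grip_width: 46.2
finger_force: 0.0
```

```bash
python3 nest.py w12
python3 - <<'E'
from h import *
from rig import robot
o=robot.get_obs()
go(o,488,235,140,-10.1)
E
```

```text
16.5 [576.2 -38.7 108.8] [-1.9559e+00 -2.4574e+00  3.0000e-04] [-0.08  0.49  0.13  1.85 -0.09  0.81  0.32] 46.21031106625622
qvel 0.0171199881737013 heading 12.964405813944637
floor [324.7 123.7] [291  97  55  55 496] ((85.89656066894531, 0.40296652913093567), 19.39539909362793) ((85.7520751953125, 0.5199718475341797), (37.704200744628906, 37.0677490234375), 0.3304606080055237)
floor [324.5 188.1] [291 174  55  48 390] ((32.797279357910156, 0.5654848217964172), 19.173358917236328) ((36.6365852355957, 1.9777412414550781), (29.064645767211914, 37.16883850097656), 23.579988479614258)
bed [  255    88   126   148 13110] ((59.562095642089844, 0.20944595336914062), (101.42074584960938, 84.18854522705078), 0.039712000638246536)
ledge [ 252   28  133   61 7458] ((128.6959228515625, 0.4061737060546875), (40.25981903076172, 83.4266357421875), 0.023455625399947166)
ledge [ 256  238  124   16 1747] ((5.4656219482421875, 0.1467437744140625), (82.9487533569336, 10.560578346252441), 89.99309539794922)
blue [315.85160576 124.01328904] Z 23.07785763260935 ((85.2938232421875, -0.9506450891494751), 15.663230895996094) bb [ 69.64963  -16.255812] [100.93771   13.864227]
blue [316.0416198  201.85545557] Z 23.004631611134684 ((33.51514434814453, -0.829247236251831), 15.93502140045166) bb [ 17.642374 -16.143044] [49.336445 14.351746]
go [ 0.3573 -0.0301 -0.0392] [-0.0005 -0.0002  0.1285]
go [ 0.3573 -0.0301 -0.0392] [ 3.000e-04 -7.000e-04 -8.715e-01]
```

Emit:
servo_tool:
  rows: "0.04 -0.003 -0.039 0 0 0.1285 0; 0.08 -0.007 -0.039 0 0 0.1285 0; 0.12 -0.01 -0.039 0 0 0.1285 0; 0.16 -0.013 -0.039 0 0 0.1285 0; 0.2 -0.017 -0.039 0 0 0.1285 0; 0.24 -0.02 -0.039 0 0 0.1285 0; 0.28 -0.024 -0.039 0 0 0.1285 0; 0.32 -0.027 -0.039 0 0 0.1285 0; 0.357 -0.03 -0.039 0 0 0.1285 0; 0.357 -0.03 -0.039 0 0 0.1285 0; 0.357 -0.03 -0.039 0 0 0.1285 0; 0.357 -0.03 -0.039 0 0 0.1285 0"

```text
time: 17.55
position: [488.2, 234.0, 139.5]
tcp_rot: [-2.407, -2.018, 0.003]
ft_force: [0.4, -0.4, 0.5]
grip_width: 46.2
finger_force: 0.0
```

```bash
cat > plate.py <<'E'
from h import *
import sys
o=snap(sys.argv[1]);p,d,cam,pos,rot=wl(sys.argv[1]);R=Ro.from_rotvec(rot).as_matrix();X=wcloud(d,cam);Z=X[...,2];T=(X-pos)@R;H=hsv(p)
print("qvel",abs(o['qvel']).max(),"heading",np.degrees(np.arctan2(R[1,1],R[0,1])))
tool=lambda q,z:((np.c_[q,np.full(len(q),z)]-pos)@R)[:,:2].astype(np.float32)
m=(H[...,1]<60)&(H[...,2]>140)&(Z>2)&(Z<12)
b=max(blobs(m,500),key=lambda b:b[1][4]);v,u=np.nonzero(b[2]);q=tool(wray(np.c_[u,v],*cam,8.)[:,:2],8.);print("plate",b[1],cv2.minAreaRect(q))
m=(H[...,1]>150)&(H[...,0]<18)&(Z>36)&(Z<50)&(abs(T[...,1])<60)
for b in blobs(m,60): v,u=np.nonzero(b[2]);q=tool(wray(np.c_[u,v],*cam,44.)[:,:2],44.);print("grip",b[0],b[1],cv2.minAreaRect(q),np.median(Z[b[2]]))
E
python3 plate.py w13
```

```text
17.55 [488.2 234.  139.5] [-2.4074 -2.0184  0.0026] [-0.62  0.39  0.15  1.92 -0.08  0.84 -0.61] 46.22788772211318
qvel 0.026515235205228006 heading -10.046171980334474
plate [  271    72    93   217 17498] ((39.332401275634766, 0.24393844604492188), (175.2681427001953, 70.09049224853516), 0.043781980872154236)
grip [317.01353014 190.49569496] [307 171  21  40 813] ((39.83275604248047, 0.2000265121459961), (13.782414436340332, 27.056724548339844), 89.98528289794922) 42.87931319571791
```

Emit:
servo_tool:
  rows: "0.03 0.001 0 0 0 0 0; 0.0495 0.001 0.02 0 0 0 0; 0.0495 0.001 0.06 0 0 0 0; 0.0495 0.001 0.1 0 0 0 0; 0.0495 0.001 0.13 0 0 0 0; 0.0495 0.001 0.149 0 0 0 0; 0.0495 0.001 0.149 0 0 0 0; 0.0495 0.001 0.149 0 0 0 0; 0.0495 0.001 0.149 0 0 0 -1; 0.0495 0.001 0.149 0 0 0 -1; 0.0495 0.001 0.149 0 0 0 -1; 0.0495 0.001 0.149 0 0 0 -1; 0.0495 0.001 0.149 0 0 0 -1; 0.0495 0.001 0.149 0 0 0 -1; 0.0495 0.001 0.149 0 0 0 -1"
  grip_force: 40

```text
time: 18.85
position: [496.9, 273.3, 21.9]
tcp_rot: [-2.408, -2.017, -0.001]
ft_force: [-0.2, 0.3, 5.9]
grip_width: 15.9
finger_force: 40.0
```

Run:
```python
from h import *
C=[]
for n in("w6","w7","w8","w10","w11","w12"):
    p,d,cam,pos,rot=wl(n);R=Ro.from_rotvec(rot).as_matrix();X=wcloud(d,cam);Z=X[...,2];T=(X-pos)@R;ok=d>0
    b=max(blobs(ok&(Z>24)&(Z<31.5)&(abs(T[...,1])<60)&(T[...,0]>25),1500),key=lambda b:b[1][4])
    v,u=np.nonzero(b[2]);q=wray(np.c_[u,v],*cam,28.);q=((q-pos)@R)[:,:2].astype(np.float32);c,s,a=cv2.minAreaRect(q)
    a=(a+45)%90-45;hd=np.degrees(np.arctan2(R[1,1],R[0,1]))-a
    j=R@np.array([c[0]-70,c[1]+1.05,0])+pos;C.append(j[:2]);print(n,np.round(c,1),round(a,2),"heading jig",round(hd,2),j[:2].round(1))
c=np.mean(C,0);print(c,np.std(C,0))
from rig import robot
o=robot.get_obs();print(o['position'])
go(o,c[0],c[1],110,12.95)
```

```text
w6 [129.5  -2.4] -0.5 heading jig 13.04 [563.9  19. ]
w7 [89.4 -1.8] 0.03 heading jig 12.88 [564.   19.5]
w8 [1.244e+02 1.000e-01] 0.01 heading jig 12.84 [564.   18.8]
w10 [132.6   1.5] -0.31 heading jig 13.15 [564.   18.9]
w11 [96.6 -2.8] 0.01 heading jig 12.97 [564.2  19.3]
w12 [128.7   0.4] 0.02 heading jig 12.94 [564.4  18.8]
[564.08257882  19.04844648] [0.17760926 0.26845066]
[496.86714515 273.278622    21.85549722]
go [-0.298   0.1386 -0.1103] [ 1.000e-04 -2.000e-04 -1.281e-01]
go [-0.298   0.1386 -0.1103] [-3.000e-04 -2.000e-04  8.719e-01]
```

Emit:
servo_tool:
  rows: "0 0 -0.02 0 0 0 -1; 0 0 -0.05 0 0 0 -1; 0 0 -0.08 0 0 0 -1; 0 0 -0.11 0 0 0 -1; -0.03 0.014 -0.11 0 0 -0.013 -1; -0.06 0.028 -0.11 0 0 -0.026 -1; -0.09 0.042 -0.11 0 0 -0.039 -1; -0.12 0.056 -0.11 0 0 -0.052 -1; -0.15 0.07 -0.11 0 0 -0.065 -1; -0.18 0.084 -0.11 0 0 -0.077 -1; -0.21 0.098 -0.11 0 0 -0.09 -1; -0.24 0.112 -0.11 0 0 -0.103 -1; -0.27 0.126 -0.11 0 0 -0.116 -1; -0.29 0.135 -0.11 0 0 -0.125 -1; -0.298 0.1386 -0.11 0 0 -0.128 -1; -0.298 0.1386 -0.11 0 0 -0.128 -1; -0.298 0.1386 -0.11 0 0 -0.128 -1; -0.298 0.1386 -0.11 0 0 -0.128 -1"

```text
time: 20.35
position: [563.3, 20.9, 108.8]
tcp_rot: [-1.955, -2.458, -0.001]
ft_force: [-1.6, -0.1, -3.8]
grip_width: 15.8
finger_force: 40.0
```

Run:
```python
from h import *
o=snap("w14");p,d,cam,pos,rot=wl("w14");R=Ro.from_rotvec(rot).as_matrix();X=wcloud(d,cam);T=(X-pos)@R;H=hsv(p)
print(o['finger_force'],"heading",np.degrees(np.arctan2(R[1,1],R[0,1])))
zt=14.0
m=(d>0)&(T[...,2]>8)&(T[...,2]<18)&(abs(T[...,1])<45)&(T[...,0]>20)&(H[...,1]<70)
b=max(blobs(m,500),key=lambda b:b[1][4]);print("plate top tool z",np.median(T[b[2]][:,2]))
zt=np.median(T[b[2]][:,2]);v,u=np.nonzero(b[2]);q=(wray(np.c_[u,v],*cam,pos[2]-zt)-pos)@R;print(cv2.minAreaRect(q[:,:2].astype(np.float32)),q[:,0].max())
go(o,564.1,19.05,110,12.95)
cv2.imwrite("pics/w14c.png",cv2.resize(p[:340,160:480][...,::-1],None,fx=1.75,fy=1.75,interpolation=cv2.INTER_CUBIC))
```

```text
20.35 [563.3  20.9 108.8] [-1.9545e+00 -2.4576e+00 -5.0000e-04] [-0.16  0.46  0.1   1.88 -0.06  0.8   0.2 ] 15.75374813180425
39.99962389469147 heading 13.009219621457111
plate top tool z 14.806185766813432
((53.22352981567383, -0.9673347473144531), (70.28792572021484, 67.3148193359375), 89.9484634399414) 86.85355100667279
go [-0.0025  0.0004 -0.0016] [-0.0002 -0.0004  0.0003]
go [-0.0025  0.0004 -0.0016] [ 7.000e-04 -3.000e-04 -9.997e-01]
```

View pics/w14c.png

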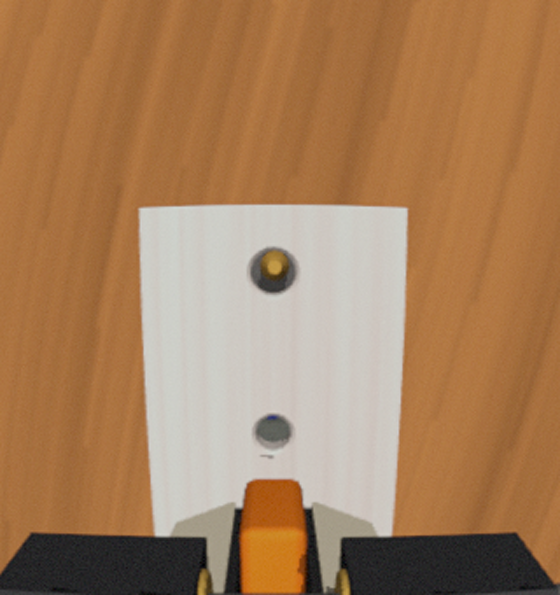

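The crop shows the plate held level over the jig with the brass pin tip at crop (273,265), inside the front hole at (272,270).

```bash
cat > pin.py <<'E'
from h import *
import sys
def run(n,vis=None):
    p,d,cam,pos,rot=wl(n);R=Ro.from_rotvec(rot).as_matrix();H=hsv(p)
    zt=pos[2]-14.3
    m=np.zeros((480,640),bool);x0,y0,x1,y1=290,130,345,180;s=(slice(y0,y1),slice(x0,x1))
    hole=m.copy();hole[s]=((H[...,2]<165)|(H[...,1]>90))[s];brass=m.copy();brass[s]=((H[...,1]>110)&(H[...,0]>10)&(H[...,0]<30)&(H[...,2]>110))[s]
    hb=max(blobs(hole,50),key=lambda b:b[1][4]);c,r=cv2.minEnclosingCircle(np.argwhere(hb[2])[:,::-1].astype(np.float32))
    print("hole",c,r,"tool",((wray(c,*cam,zt)-pos)@R)[0,:2])
    bb=max(blobs(brass,5),key=lambda b:b[1][4]);val=H[...,2]*bb[2];tip=bb[2]&(val>val.max()*.8);v,u=np.nonzero(tip)
    print("brass",bb[1],"tip",u.mean(),v.mean(),len(u),"tool",((wray([u.mean(),v.mean()],*cam,55.)-pos)@R)[0,:2],val.max())
if __name__=="__main__":
    run(sys.argv[1])
E
python3 pin.py w14
```

```text
hole (315.5786437988281, 153.8932647705078) 13.883561134338379 tool [69.72298704 -1.05915618]
brass [310 143  14  14 142] tip 316.35526315789474 150.3815789473684 76 tool [69.56641739 -0.66306726] 194
```

Emit:
servo_tool:
  rows: "-0.0005 0.0004 0.01 0 0 0 -1; -0.0005 0.0004 0.02 0 0 0 -1; -0.0005 0.0004 0.03 0 0 0 -1; -0.0005 0.0004 0.034 0 0 0 -1; -0.0005 0.0004 0.034 0 0 0 -1; -0.0005 0.0004 0.034 0 0 0 -1; -0.0005 0.0004 0.034 0 0 0 -1"

```text
time: 20.98
position: [564.5, 18.3, 81.9]
tcp_rot: [1.958, 2.457, 0.0]
ft_force: [-0.3, 0.4, -2.5]
grip_width: 15.5
finger_force: 40.0
```

Run:
```python
from h import *
o=snap("w15");import pin;pin.run("w15");R=Ro.from_rotvec(o['tcp_rot']).as_matrix();print(np.degrees(np.arctan2(R[1,1],R[0,1])),abs(o['qvel']).max())
go(o,564.1-.25,19.05+1.07,80,12.95)
```

```text
20.9833 [564.5  18.3  81.9] [1.9577e+00 2.4569e+00 1.0000e-04] [-0.15  0.5   0.09  1.89 -0.07  0.75  0.2 ] 15.526898435304147
hole (315.51922607421875, 154.0) 13.848194122314453 tool [69.65265217 -1.10637666]
brass [311 145   9   9  66] tip 314.859375 149.140625 64 tool [71.36087361 -1.44229581] 143
12.902874472068033 0.009114642901550764
go [ 0.0024 -0.0003  0.0024] [ 0.      0.     -0.0003]
go [ 0.0024 -0.0003  0.0024] [ 0.000e+00 -1.000e-04  9.997e-01]
```

Emit:
servo_tool:
  rows: "0.0022 -0.0004 0 0 0 -0.0002 -1; 0.0022 -0.0004 0 0 0 -0.0002 -1; 0.0022 -0.0004 0.002 0 0 -0.0002 -1; 0.0022 -0.0004 0.002 0 0 -0.0002 -1"

```text
time: 21.37
position: [563.6, 20.1, 80.2]
tcp_rot: [-1.957, -2.458, -0.0]
ft_force: [-0.1, -0.3, -1.7]
grip_width: 15.6
finger_force: 40.0
```

Run:
```python
from h import *
o=snap("w16");import pin;pin.run("w16");R=Ro.from_rotvec(o['tcp_rot']).as_matrix();print(np.degrees(np.arctan2(R[1,1],R[0,1])),abs(o['qvel']).max())
go(o,564.1-.25,19.05+1.07,80,12.95)
```

```text
21.3667 [563.6  20.1  80.2] [-1.9566 -2.4578 -0.    ] [-0.16  0.51  0.09  1.9  -0.07  0.74  0.2 ] 15.647002118281888
hole (315.6222229003906, 153.8000030517578) 13.90710735321045 tool [69.72741889 -1.049794  ]
brass [312 149   9   9  69] tip 316.1194029850746 153.0 67 tool [69.52753012 -0.81901438] 142
12.954369894154498 0.0059760046291676945
go [-0.0001  0.0003  0.0003] [-0. -0.  0.]
go [-0.0001  0.0003  0.0003] [ 0. -0. -1.]
```

Emit:
servo_tool:
  rows: "0 0.0002 0.003 0 0 0 -1; 0 0.0002 0.006 0 0 0 -1; 0 0.0002 0.009 0 0 0 -1; 0 0.0002 0.012 0 0 0 -1; 0 0.0002 0.015 0 0 0 -1; 0 0.0002 0.018 0 0 0 -1; 0 0.0002 0.018 0 0 0 -1"

```text
time: 22.0
position: [563.3, 20.0, 65.2]
tcp_rot: [-1.956, -2.457, 0.001]
ft_force: [-0.4, -0.7, -2.5]
grip_width: 15.7
finger_force: 40.0
```

Emit:
servo_tool:
  rows: "0 0 0.003 0 0 0 -1; 0 0 0.006 0 0 0 -1; 0 0 0.009 0 0 0 -1; 0 0 0.012 0 0 0 -1; 0 0 0.015 0 0 0 -1; 0 0 0.017 0 0 0 -1; 0 0 0.018 0 0 0 -1; 0 0 0.018 0 0 0 -1"

```text
time: 22.67
position: [563.6, 20.1, 51.2]
tcp_rot: [-1.957, -2.457, 0.0]
ft_force: [-0.4, 0.2, -3.1]
grip_width: 16.0
finger_force: 40.0
```

Emit:
servo_tool:
  rows: "0 0 0.0008 0 0 0 -1; 0 0 0.0016 0 0 0 -1; 0 0 0.002 0 0 0 -1; 0 0 0.002 0 0 0 -1"

```text
time: 23.0
position: [563.9, 20.1, 49.9]
tcp_rot: [1.957, 2.458, 0.0]
ft_force: [0.1, -0.2, -2.8]
grip_width: 15.8
finger_force: 40.0
```

Emit:
servo_tool:
  rows: "0 0 0.0006 0 0 0 -1; 0 0 0.0012 0 0 0 -1; 0 0 0.0012 0 0 0 -1; 0 0 0.0012 0 0 0 -1"

```text
time: 23.33
position: [563.9, 20.1, 49.9]
tcp_rot: [1.957, 2.458, 0.0]
ft_force: [-3.7, 0.2, 6.8]
grip_width: 15.6
finger_force: 40.0
```

Contact made; the plate rests on the ledges. Releasing and retreating.

Emit:
servo_tool:
  rows: "0 0 0 0 0 0 -0.5; 0 0 0 0 0 0 -0.2; 0 0 0 0 0 0 0; 0 0 0 0 0 0 0; 0 0 0 0 0 0 0; 0 0 -0.02 0 0 0 0; 0 0 -0.05 0 0 0 0; 0 0 -0.1 0 0 0 0; -0.05 0 -0.14 0 0 0 0; -0.05 0 -0.14 0 0 0 0; -0.05 0 -0.14 0 0 0 0; -0.05 0 -0.14 0 0 0 0"

```text
time: 24.33
position: [572.6, -19.0, 160.8]
tcp_rot: [-1.959, -2.456, -0.001]
ft_force: [0.3, 0.8, -0.8]
grip_width: 45.7
finger_force: 0.0
```

Run:
```python
from h import *
o=snap("w17");p,d,cam,pos,rot=wl("w17");X=wcloud(d,cam);Z=X[...,2];H=hsv(p)
m=(d>0)&(H[...,1]<60)&(H[...,2]>140)&(Z>31)&(Z<41)
b=max(blobs(m,500),key=lambda b:b[1][4]);v,u=np.nonzero(b[2]);print(b[1],cv2.minAreaRect(wray(np.c_[u,v],*cam,36.)[:,:2].astype(np.float32)))
P=X[b[2]];A=np.c_[P[:,:2]-P[:,:2].mean(0),np.ones(len(P))];print("plane slope,z",np.linalg.lstsq(A,P[:,2],rcond=None)[0])
from rig import viewer
m=viewer.camera_model("side");p,d=viewer.read_camera("side");H=hsv(p);X=cloud(d,m['camera_matrix'],m['rvec'],m['tvec'])
for b in blobs((H[...,0]>112)&(H[...,0]<132)&(H[...,1]>140),80): print(b[0],np.median(X[b[2]],0))
```

```text
24.3333 [572.6 -19.  160.8] [-1.9585e+00 -2.4562e+00 -7.0000e-04] [-0.11  0.41  0.12  1.83 -0.06  0.91  0.26] 45.699927351210924
[  269    71    95   222 18133] ((563.0009155273438, 19.016082763671875), (70.45413970947266, 175.34423828125), 12.84366226196289)
plane slope,z [-3.46935250e-04  6.95320660e-04  3.51018753e+01]
[210.61047836  92.76309795] [767.41879543 577.28447854  55.09952661]
[266.53674121 155.95527157] [713.53767285 290.84283382  22.60872389]
[439.81578947 343.69473684] [ 562.41209765 -350.5824052    21.84341293]
```

```bash
python3 -c "
from rig import ticket
print(ticket.finish_job())"
```

```text
the job is handed in; nothing more can be done
None
```

The job is handed in: a blue disc lies in each nest, and the guide plate rests flush and level over both pins. The third blue disc is still where it lay, and I did not re-check the green disc or the other bench items at the end.

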